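# Refit the portion dial of the nut dispenser

## Robot

A 6-joint arm with a two-finger parallel gripper is mounted at the origin on the work surface. World frame = base frame: x ahead of the robot, y to its left, z up, the work surface at z = 0. Lengths are in m, angles in rad, forces in N, time in s.
With the tool pointing down it reaches from about 0.3 to 0.85 m from the base axis. Payload 4.2 kg.
Tool frame: the origin (TCP) lies at the very end of the fingers, on their centre line; the grasp point (between the pads) lies arm.tcp_to_grasp behind it (arm.tcp_to_grasp is the distance from the TCP to the grasp point, in m); z points along the fingers, y is the direction in which the jaws open and shut (so a half turn about z gives the same grasp; the last joint's range is limited). The gripper opens to 91 mm and grips with 3 to 60 N. Pads are 32 mm wide; open, the fingers measure 118 mm over their backs; the gripper's body (76 mm by 178 mm) begins 60 mm behind the grasp point.
Start: joints at [1.319, 0.32, 1.565, -0, 1.257, -0.02], TCP at [0.132, 0.56, 0.214] pointing down, gripper open.
Joint ranges: [-3.11, 3.11], [-0.84, 2.01], [0.21, 2.61], [-1.34, 4.49], [0.05, 2.63], [-2.56, 2.56]. Speed limits (rad/s): [2.57, 2.57, 3.14, 3.14, 3.14, 3.14].

## Interface

Orientations are given as a unit quaternion [x, y, z, w].
In Python, from cell import arm gives the robot as it stands.
- The arm moves only by the tool play_rows, never from a script. Its argument "plan" is a list of rows, each an object of numbers: "grip": the finger opening in m, from 0 to 0.0912; "dx", "dy", "dz": the shift along the tool's x, y, z in m; "ax", "ay", "az": the turn, a rotation vector about the tool's x, y, z in degrees. A call has 1 to 10 rows; each row is the pose to reach, as a shift and turn from the pose measured when the call began, along the tool's axes at that moment; what a row does not reach only later rows make up. A row lasts 1/12 s, in which the tool goes at most 41.7 mm and 7.16 degrees, less where a joint would pass 70% of its speed; a pose out of reach is approached as far as the arm can. A call with a gripper value outside its range is refused whole. The fingers move at their own pace and stop on an object; "newtons" is the grip in N (left out, the last holds). Time passes only in rows, so rows that repeat a pose let the fingers close. It gives the time, the measured TCP pose, the force and the opening at its end, in the units of the state.
- arm.sense(): the state, without advancing time (a new reading comes with each control period).
- arm.read_camera(name): name is "scene" or "top"; returns a dict with "img" (420x560x3 uint8, red, green, blue), "vertical_fov" (degrees; the focal length in pixels is half the picture's height over the tangent of half this angle, whatever the lens; pixels are square), "cx", "cy" (the principal point, pixels), "distortion" ([k1, k2, p1, p2, k3] as OpenCV has them; the pictures are not rectified), "position" and "attitude" of the camera in the world. Camera axes: x right, y down, z forward; pixel columns grow to the right and rows downward; lengths in m; the calibration is good to about 2 mm. A picture is of the moment at which its call begins. There is no depth.
- arm.job_done(): hands the job in, once; it reports no verdict.
Trained networks look in the newest picture that a camera, given by its name, has taken for a name from the list of things; names that differ only in an ending like _2 or _b are one class to them, and where a whole thing is asked for, a point or a joint stands for the part that bears it (a point fixed in the world has none). Each returns a list of dicts, best first, with "conf" (0 to 1); they miss things now and then, are a little off and sometimes report something else, mostly with a low value. They report only what shows in the picture. A call takes as long as a camera call.
- arm.look_for(name, camera): "bbox" ([centre column, centre row, width, height] in pixels, round what is visible of it).
- arm.cut_out(name, camera): "pixels" (420x560 bool, what is visible of it) and "bbox" ([centre column, centre row, width, height] in pixels, round what is visible of it).
- arm.spot_point(name, camera): "xy" ([column, row] in pixels: a listed point, or the origin of a listed thing).
The state is a dict: "time": time; "q": joint angles; "joint_velocities": joint speeds; "tau": joint torques, N m; "tcp_pos": TCP position; "eef_rot": TCP orientation; "ft_force": force on the tool from outside, world axes, zero at the start; "wrist_torque": the same for the moment, N m; "opening": opening from 0.0 (shut) to 1.0 (fully open).
Only numpy, scipy, OpenCV 4.12 (cv2) and the standard library are available. Lean on these libraries where they do the work, as an engineer would, in place of code of your own. Each camera call takes 0.05 s, during which the arm holds its last target.

## Task

Take the red portion dial off the sloping drying rest, stand it upright on the white napkin tray and let go of it; then take it again by the bar grip on its top and seat it fully down on the dispenser's brass D-shaft, its flat side matched to the shaft's flat. Once it is home, turn it, and the shaft with it, until its largest hole stands over the outlet (nuts need the large hole), and leave it there. Do not drop the dial, and leave everything else on the counter where it is.

Things in the scene. Friction and masses are not known exactly. Their poses are not given: they have to be found in the camera images.
- dial: Red plastic portion dial, 120 g, 76 mm tall, starting on the drying rest. Origin: centre of its underside; +z: its axis, towards the bar grip. From below: twelve-sided flange 68 mm across flats, 6 mm thick; round hub 36 mm across up to 48 mm height; on top a bar grip. +x: towards its largest hole. On the rest it is turned 30 degrees clockwise (seen onto the grip) from the rest's +x.
- dial_grip (a point): Middle of the bar grip on top of the dial, on its axis, 62 mm above its underside. The bar is 16 mm thick (along the dial's y), 36 mm long (along the dial's x) and spans 48 to 76 mm above the underside; a white line on its top marks the half towards +x, the largest hole.
- dial_bore (a point): Mouth of the D-shaped bore, on the axis at the dial's underside (its origin). The bore is 30 mm deep and 21 mm in diameter, its flat on the dial's +x side, the side of the largest hole, 6.2 mm from the axis.
- dial_hole (a point): Centre of the dial's largest hole on the flange's upper face: 25.5 mm from the dial's axis along its +x, 6 mm above its underside. The holes are shown as round dark spots: 14 mm here, 9 and 5 mm ones at +120 and -120 degrees.
- rest: Fixed steel drying rest, base plate 130 x 90 mm. Origin: on the counter, 36 mm below the centre of the dial's underside; +x points roughly away from the robot. Its plate falls 40 degrees towards +x to a low lip, so the dial's axis leans 40 degrees from vertical towards +x, grip up and away from the robot.
- rest_back (a point): Middle of the top bar of the rest's wire back frame, 85 mm from the rest's origin along its +x, 160 mm above the counter; the upright frame is 84 mm wide and stands beyond the dial's grip.
- napkin_tray: Fixed white tray 130 x 120 mm (x, y) with a folded paper napkin 105 x 98 mm on it; origin: centre of the underside; top of the napkin 6 mm above the origin.
- dispenser: Fixed nut dispenser. Origin: on the counter, right below the shaft's axis; +x points to the outlet chute, roughly away from the robot. Black base 45 mm high, 120 mm wide, from 150 mm behind to 65 mm in front of the shaft; steel chute in front, to 100 mm.
- hopper_top (a point): Centre of the lid of the dispenser's clear hopper, 105 mm behind the shaft (dispenser's -x, robot side), 144 mm above the counter. The hopper is 76 mm in diameter, its lid 80 mm.
- seat (a point): Centre of the shaft's collar, 48 mm above the counter, where the dial's underside rests when fully home.
- shaft_tip (a point): Centre of the top end of the brass D-shaft, 72 mm above the counter. The shaft stands 24 mm out of its collar, 18 mm in diameter, its flat 5 mm from the axis; its top 4 mm taper in by 2 mm all round. It fits the dial's bore with about 1.2 to 1.5 mm play on each side and about 9 degrees either way.
- shaft (a joint): Angle of the D-shaft, rad, counterclockwise from above; at 0 its flat faces the outlet (dispenser's +x). So the direction of the flat is the dispenser's yaw plus this value. It turns freely with light friction (0.03 N m) up to 1.8 rad either way and stays where it is left.
- outlet (a point): Centre of the dark 14 mm outlet hole in the dispenser's deck: 25.5 mm from the shaft's axis towards the chute (dispenser's +x), 45 mm above the counter; a yellow mark on the deck shows its direction.
- dish: Loose small black sauce dish, 84 mm across, 22 mm high, with a lug. Bystander.
- spice_jar: Loose small green jar, 42 mm in diameter, 70 mm tall. Bystander.
- tongs_rest: Loose wooden block 50 x 30 x 12 mm. Bystander.
- spoon: Loose spoon lying flat beyond the napkin tray. Bystander.

How it is judged:
By the outcome, as a careful person would: the job done as asked, in the order asked, and still so for the second after the job is handed in, with the robot touching nothing.
It also fails if it takes over 69 s, if anything falls off the work surface, if the arm or the gripper's body presses on something with over 40 N, if the wrist force passes 120 N, or if a joint passes its speed limit or range.

## Working session

There is one attempt and no reset: what is moved stays moved. The work goes in short steps, Python scripts to look and compute and a tool call to move; the robot and the scene stay as the last step left them, time stands still between calls to the robot, and variables do not carry over. Pictures are saved under pics/ and viewed, and the job is handed in when it is done.

Besides the shell and the picture viewer there is one more tool, called after ">>>" by a JSON object that holds its "method" and its "body", one argument or row to a line. play_rows: Moves the arm, as the interface text tells. Its arguments: {"type":"object","properties":{"plan":{"type":"array","items":{"type":"object","properties":{"grip":{"type":"number"},"dx":{"type":"number"},"dy":{"type":"number"},"dz":{"type":"number"},"ax":{"type":"number"},"ay":{"type":"number"},"az":{"type":"number"}}}},"newtons":{"type":"number"}},"required":["plan"]}

```bash
ls -R . | head -30; mkdir -p pics; python3 - <<'E'
from cell import arm
import cv2
print(arm.sense(), arm.tcp_to_grasp)
for c in ("scene","top"):
    r=arm.read_camera(c)
    cv2.imwrite(f"pics/{c}0.png",cv2.cvtColor(r["img"],cv2.COLOR_RGB2BGR))
    print({k:v for k,v in r.items() if k!="img"})
    for n in ["dial_grip","dial_hole","dial","rest","rest_back","napkin_tray","dispenser","hopper_top","shaft_tip","seat","outlet","dish","spice_jar","tongs_rest","spoon"]:
        print(c,n,[(d["conf"],d["xy"]) for d in arm.spot_point(n,c)[:2]])
print(arm.sense()["time"])
E
```

```text
.:
pics

./pics:
{'time': 0.0, 'q': array([ 1.31902348e+00,  3.20293130e-01,  1.56565463e+00,  1.57119788e-05,
        1.25737701e+00, -2.00274500e-02]), 'joint_velocities': array([ 4.46979964e-04, -9.02227106e-06, -2.03407543e-05, -2.24696477e-03,
       -7.09036719e-04,  2.22607094e-05]), 'tau': array([-6.46136250e-04, -4.12449074e+01, -2.31977373e+01,  7.24931387e-02,
        4.57885384e-02, -1.95845582e-04]), 'tcp_pos': array([0.1319518 , 0.55915204, 0.21312904]), 'eef_rot': array([ 1.15615945e-01,  9.93293614e-01, -8.57062575e-04, -1.24738030e-04]), 'ft_force': array([ 0.48203867,  0.10998844, -0.99027399]), 'wrist_torque': array([0.04352707, 0.03690688, 0.02059861]), 'opening': 1.0004606127125846} 0.0188
{'vertical_fov': 57.619675416052814, 'cx': 283.1004350605948, 'cy': 206.35204505593344, 'distortion': array([-0.01025798,  0.        ,  0.        ,  0.        ,  0.        ]), 'position': array([ 0.88488473, -0.48764223,  0.65889127]), 'attitude': array([ 0.881723  ,  0.26370516, -0.10693429, -0.37628339])}
scene dial_grip [(0.9, [353.3, 154.9]), (0.19, [135.6, 256.0])]
scene d
[... 879 characters left out ...]
grip []
top dial_hole [(0.66, [175.0, 198.2]), (0.5, [172.2, 204.6])]
top dial [(0.58, [172.5, 205.2])]
top rest [(0.89, [176.7, 207.8])]
top rest_back [(0.95, [147.1, 158.1]), (0.19, [285.3, 191.6])]
top napkin_tray [(0.63, [280.9, 255.3]), (0.62, [176.3, 200.2])]
top dispenser [(0.74, [177.4, 198.4]), (0.56, [398.6, 227.3])]
top hopper_top [(0.96, [428.7, 278.4]), (0.61, [173.1, 198.5])]
top shaft_tip [(0.62, [409.5, 223.6])]
top seat [(0.69, [408.7, 224.3])]
top outlet [(0.97, [402.1, 213.2])]
top dish [(0.84, [283.2, 141.8]), (0.28, [408.6, 226.2])]
top spice_jar [(0.65, [241.3, 152.6])]
top tongs_rest [(0.55, [338.8, 151.3])]
top spoon [(0.9, [287.9, 191.4]), (0.32, [160.8, 184.4])]
1.6
```

View pics/scene0.png

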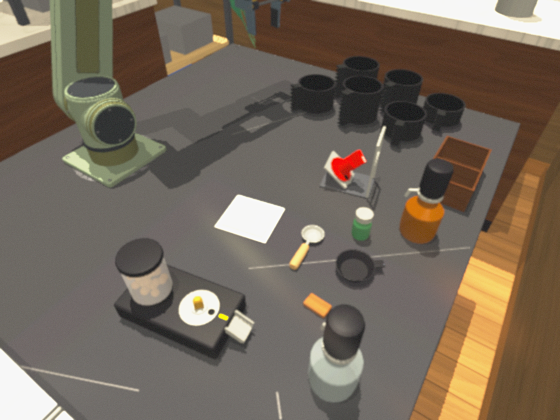

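View pics/top0.png

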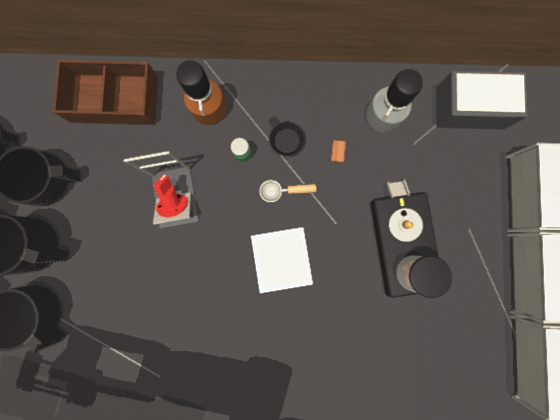

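```bash
cat > h.py <<'E'
import numpy as np, cv2
from scipy.spatial.transform import Rotation as R
from cell import arm
class Cam:
    def __init__(s,name,r=None):
        r=r or arm.read_camera(name); s.img=r["img"]; s.bgr=cv2.cvtColor(s.img,cv2.COLOR_RGB2BGR)
        f=210/np.tan(np.radians(r["vertical_fov"])/2)
        s.K=np.array([[f,0,r["cx"]],[0,f,r["cy"]],[0,0,1.]]); s.d=np.array(r["distortion"])
        s.p=np.array(r["position"]); s.R=R.from_quat(r["attitude"]).as_matrix()
    def proj(s,P):
        P=np.atleast_2d(P); rv=cv2.Rodrigues(s.R.T)[0]
        return cv2.projectPoints(P.astype(float),rv,-s.R.T@s.p,s.K,s.d)[0][:,0]
    def ray(s,uv):
        n=cv2.undistortPoints(np.array([[uv]],float),s.K,s.d)[0,0]
        v=s.R@np.array([n[0],n[1],1]); return v/np.linalg.norm(v)
    def plane(s,uv,z):
        v=s.ray(uv); return s.p+v*(z-s.p[2])/v[2]
def tri(obs):
    A=np.zeros((3,3));b=np.zeros(3)
    for c,uv in obs:
        v=c.ray(uv);M=np.eye(3)-np.outer(v,v);A+=M;b+=M@c.p
    X=np.linalg.solve(A,b)
    return X,[np.linalg.norm(np.cross(X-c.p,c.ray(uv)))*1e3 for c,uv in obs]
def crop(c,box,k,name,pts=None):
    x0,y0,x1,y1=box
    im=cv2.resize(c.bgr[y0:y1,x0:x1],None,fx=k,fy=k,interpolation=cv2.INTER_CUBIC)
    for grp,col in (pts or []):
        for q in grp:
            cv2.circle(im,(int((q[0]+.5-x0)*k),int((q[1]+.5-y0)*k)),1,col,-1)
    cv2.imwrite(name,im)
E
python3 - <<'E'
from h import *
s=Cam("scene");t=Cam("top")
crop(s,(310,110,400,210),6,"pics/rs.png");crop(t,(110,135,220,245),5,"pics/rt.png")
crop(s,(110,230,270,360),5,"pics/ds.png");crop(t,(360,170,460,310),4,"pics/dt.png")
a=lambda n,*o:print(n,*[np.round(x,4) for x in tri(o)])
a("back",(s,[382.2,136.1]),(t,[147.1,158.1]))
a("dial",(s,[338.8,167.8]),(t,[172.5,205.2]))
a("hole",(s,[345.9,176.2]),(t,[175.0,198.2]))
a("tray",(s,[252,217.]),(t,[280.9,255.3]))
a("hop",(s,[136.6,254.8]),(t,[428.7,278.4]))
a("tip",(s,[194.2,298.2]),(t,[409.5,223.6]))
a("seat",(s,[199.4,307]),(t,[408.7,224.3]))
a("outlet",(s,[213.4,311.5]),(t,[402.1,213.2]))
print(t.plane([402.1,213.2],.045),t.plane([428.7,278.4],.144),t.plane([408.7,224.3],.048),s.plane([199.4,307],.048),s.plane([136.6,254.8],.144),s.plane([213.4,311.5],.045))
E
```

```text
back [0.6674 0.2756 0.158 ] [3.4019 3.4019]
dial [0.5847 0.2523 0.0442] [1.2927 1.2927]
hole [0.6045 0.2552 0.0227] [0.7394 0.7394]
tray [0.4815 0.0115 0.0078] [1.991 1.991]
hop [ 0.45   -0.2724  0.137 ] [1.7459 1.7459]
tip [ 0.5571 -0.2568  0.0735] [2.2617 2.2617]
seat [ 0.5605 -0.2591  0.0505] [2.472 2.472]
outlet [ 0.5841 -0.2483  0.0419] [1.4637 1.4637]
[ 0.58276914 -0.24835491  0.045     ] [ 0.451685   -0.26850556  0.144     ] [ 0.55884199 -0.26161974  0.048     ] [ 0.56123415 -0.25672015  0.048     ] [ 0.45416252 -0.27622044  0.144     ] [ 0.58683369 -0.24860923  0.045     ]
```

View pics/rs.png

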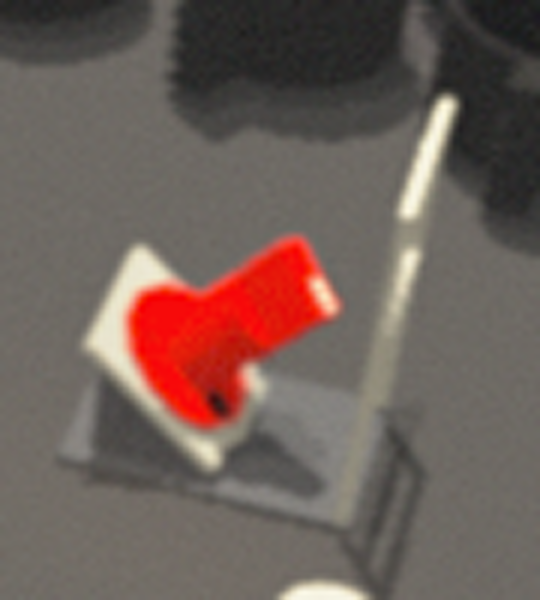

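View pics/rt.png

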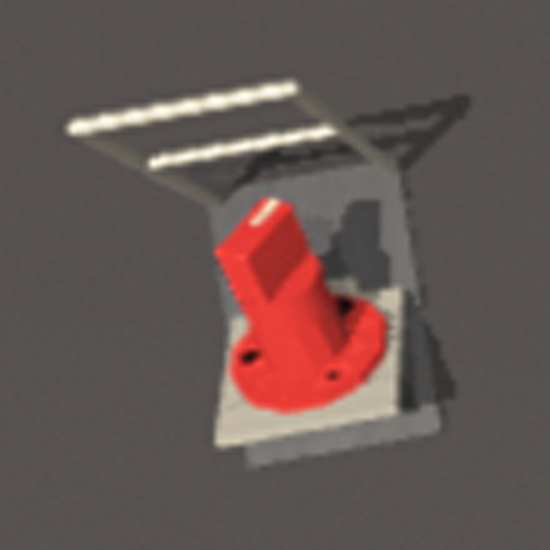

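View pics/ds.png

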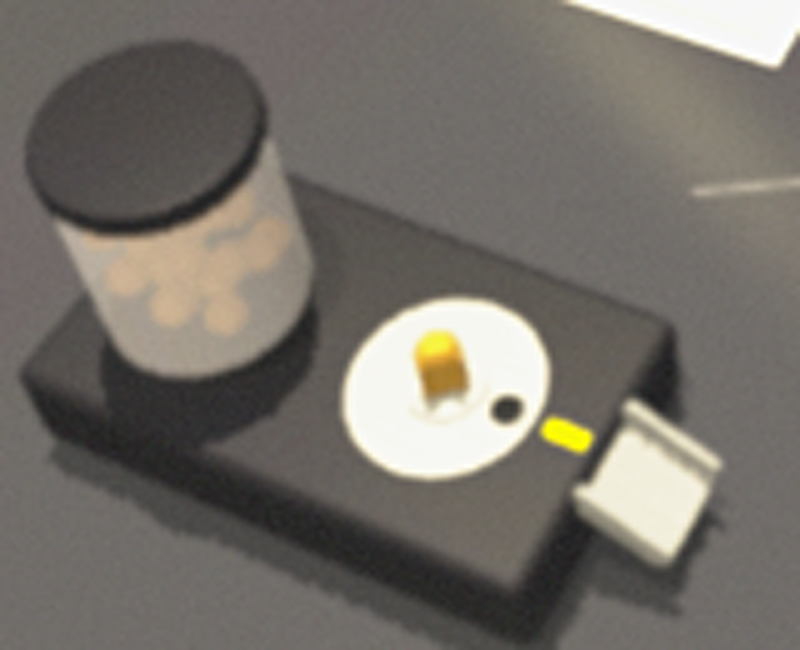

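View pics/dt.png

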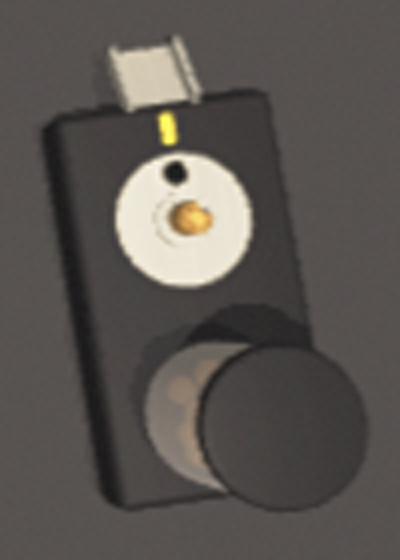

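```bash
cat > fit.py <<'E'
from h import *
from scipy.optimize import minimize
K=8
def circ(r,z,n=48,flat=None):
    a=np.linspace(0,2*np.pi,n,endpoint=False);p=np.c_[r*np.cos(a),r*np.sin(a),0*a+z]
    if flat is not None: p[:,0]=np.minimum(p[:,0],flat)
    return p
def dial_pieces():
    a=np.radians(15+30*np.arange(12));Rr=.034/np.cos(np.radians(15))
    f=np.c_[Rr*np.cos(a),Rr*np.sin(a)]
    fl=np.r_[np.c_[f,0*a],np.c_[f,0*a+.006]]
    hub=np.r_[circ(.018,.006),circ(.018,.048)]
    bar=np.array([[x,y,z] for x in(-.018,.018) for y in(-.008,.008) for z in(.048,.076)])
    return [fl,hub,bar]
def shaft_pieces(): # origin at collar
    return [np.r_[circ(.009,0,72,.005),circ(.009,.020,72,.005),circ(.007,.024,72,.003)]]
def render(c,pieces,T,box):
    x0,y0,x1,y1=box;m=np.zeros(((y1-y0)*K,(x1-x0)*K),np.uint8)
    for p in pieces:
        q=c.proj(p@T[0].T+T[1]);h=cv2.convexHull(((q+.5-[x0,y0])*K-.5).astype(np.float32))
        cv2.fillConvexPoly(m,np.round(h*16).astype(np.int32),1,shift=4)
    return m
def mask(c,box,fn):
    x0,y0,x1,y1=box
    im=cv2.resize(c.img[y0:y1,x0:x1].astype(np.float32),None,fx=K,fy=K,interpolation=cv2.INTER_CUBIC)
    return fn(im[...,0],im[...,1],im[...,2])
red=lambda r,g,b:(r>120)&(g<.5*r)&(b<.55*r)
def dialT(rest):  # x,y,yaw of rest
    x,y,w=rest
    A=R.from_euler('z',w)*R.from_euler('y',40,degrees=True)*R.from_euler('z',-30,degrees=True)
    return A.as_matrix(),np.array([x,y,.036])
def fit(cams,boxes,masks,pieces,Tf,p0,scale):
    ms=masks;p0=np.array(p0,float);scale=np.array(scale)
    f=lambda u:sum(np.mean(render(c,pieces,Tf(p0+u*scale),b)!=m)for c,b,m in zip(cams,boxes,ms))/sum(m.mean() for m in ms)
    best=None
    for st in (1,.5):
        n=len(p0);sim=np.vstack([np.zeros(n) if best is None else best.x]*(n+1));sim[1:]+=np.eye(n)*st*2
        best=minimize(f,sim[0],method='Nelder-Mead',options=dict(initial_simplex=sim,xatol=.01,fatol=1e-5))
    return p0+best.x*scale,best.fun
E
cat > a.py <<'E'
from fit import *
s=Cam("scene");t=Cam("top")
bs,bt=(318,140,376,200),(145,160,200,225)
ms,mt=mask(s,bs,red),mask(t,bt,red)
cv2.imwrite("pics/m1.png",ms.astype(np.uint8)*255);cv2.imwrite("pics/m2.png",mt.astype(np.uint8)*255)
yaw0=.2
P=dial_pieces()
for n,cs,b,m in(("s",[s],[bs],[ms]),("t",[t],[bt],[mt]),("both",[s,t],[bs,bt],[ms,mt])):
    p,e=fit(cs,b,m,P,dialT,[.5847,.2523,yaw0],[.004,.004,.1]);print(n,p.round(4),round(e,4))
T=dialT(p)
wire=lambda c:[(c.proj(np.vstack(P)@T[0].T+T[1]),(255,0,0)),(c.proj([R.from_euler('z',p[2]).apply([.085,0,.16])+[p[0],p[1],0]]),(0,255,0))]
crop(s,(310,110,400,210),6,"pics/rs1.png",wire(s));crop(t,(110,135,220,245),5,"pics/rt1.png",wire(t))
E
python3 a.py
```

```text
s [0.5848 0.2583 0.1979] 0.1129
t [0.5854 0.2565 0.2211] 0.1034
both [0.5854 0.2566 0.2378] 0.1108
```

```bash
python3 -c "
import cv2,numpy as np
a=cv2.imread('pics/rs1.png');b=cv2.imread('pics/rt1.png');cv2.imwrite('pics/c.png',np.hstack([a[:550,:400],b[100:500,150:550].copy() if 0 else cv2.resize(b[150:450,150:450],(400,550))]))"
```

```text
(no output)
```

View pics/c.png

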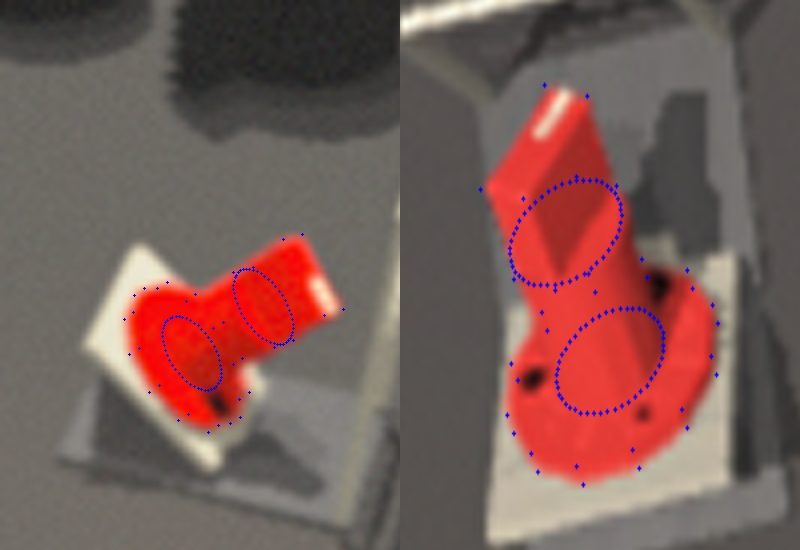

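View pics/m2.png

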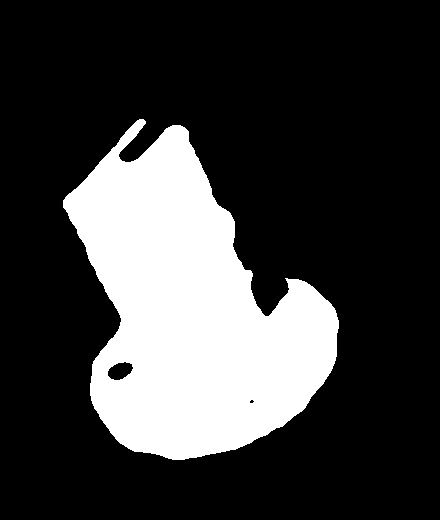

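```bash
cat > b.py <<'E'
from fit import *
s=Cam("scene");t=Cam("top")
np.savez("imgs0.npz",s=s.img,t=t.img)
bs,bt=(185,285,213,315),(398,212,420,236)
for c,b in((s,bs),(t,bt)): print(c.img[(b[1]+b[3])//2-6:(b[1]+b[3])//2+6:2,(b[0]+b[2])//2-8:(b[0]+b[2])//2+8:2].tolist())
crop(s,bs,20,"pics/ss.png");crop(t,bt,20,"pics/st.png")
# white disc centre
for c,b in((s,(170,280,228,335)),(t,(380,200,432,250))):
    m=mask(c,b,lambda r,g,bb:(r+g+bb>330)&(bb>.7*r)).astype(np.uint8)
    n,l,st,ce=cv2.connectedComponentsWithStats(m);i=1+np.argmax(st[1:,4])
    cnt=max(cv2.findContours((l==i).astype(np.uint8),cv2.RETR_EXTERNAL,cv2.CHAIN_APPROX_NONE)[0],key=len)
    (cx,cy),ax,an=cv2.fitEllipse(cv2.convexHull(cnt));q=((cx+.5)/K-.5+b[0],(cy+.5)/K-.5+b[1]);print("disc",np.round(q,2),np.round(ax,1),c.plane(q,.0455))
E
python3 b.py
python3 -c "
import cv2,numpy as np
a=cv2.imread('pics/ss.png');b=cv2.imread('pics/st.png');print(a.shape,b.shape)
cv2.imwrite('pics/c2.png',cv2.resize(np.hstack([cv2.resize(a,(400,430)),cv2.resize(b,(394,430))]),None,fx=1,fy=1))"
```

```text
[[[248, 248, 241], [247, 247, 241], [247, 246, 241], [247, 247, 241], [247, 247, 242], [247, 247, 242], [247, 247, 241], [247, 247, 242]], [[247, 247, 241], [247, 246, 238], [247, 242, 178], [247, 239, 132], [247, 235, 149], [247, 245, 232], [247, 247, 242], [247, 247, 242]], [[247, 247, 241], [247, 238, 173], [247, 243, 71], [247, 244, 67], [248, 236, 66], [242, 219, 136], [247, 247, 241], [247, 247, 242]], [[247, 246, 237], [244, 215, 105], [248, 232, 60], [248, 221, 58], [241, 191, 57], [227, 179, 77], [246, 244, 225], [247, 247, 242]], [[247, 247, 239], [236, 202, 115], [217, 161, 53], [209, 153, 49], [187, 138, 44], [181, 136, 54], [237, 228, 194], [247, 247, 242]], [[247, 247, 241], [233, 217, 166], [164, 124, 44], [167, 125, 48], [167, 124, 49], [164, 122, 44], [213, 190, 146], [248, 248, 242]]]
[[[235, 228, 214], [220, 214, 191], [239, 233, 219], [235, 229, 214], [234, 228, 213], [233, 226, 210], [232, 226, 210], [235, 230, 214]], [[225, 219, 198], [217, 207, 186], [176, 163, 142], [172, 144, 105], [226, 213, 181], [236, 230, 216], [234, 227, 212], [235, 229, 214]], [[227, 221, 198], [133, 114, 88], [171, 128, 68], [196, 146, 79], [222, 171, 95], [173, 158, 137], [234, 227, 211], [234, 228, 212]], [[205, 193, 169], [121, 93, 55], [184, 139, 76], [240, 195, 105], [246, 218, 116], [234, 185, 97], [226, 203, 161], [234, 227, 211]], [[236, 230, 213], [136, 109, 73], [181, 136, 74], [216, 162, 87], [235, 189, 99], [221, 169, 92], [224, 214, 185], [235, 227, 212]], [[235, 228, 213], [227, 219, 193], [167, 145, 114], [176, 143, 105], [220, 190, 142], [220, 208, 176], [234, 227, 212], [234, 228, 212]]]
disc [198.68 307.3 ] [292.8 352.5] [ 0.55923066 -0.25696198  0.0455    ]
disc [405.44 224.48] [270.5 280.1] [ 0.55840536 -0.25537373  0.0455    ]
(600, 560, 3) (480, 440, 3)
```

View pics/c2.png

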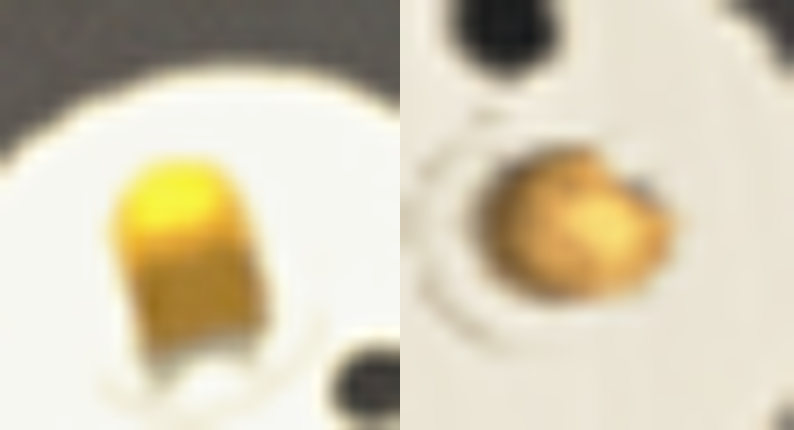

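```bash
cat > c.py <<'E'
from fit import *
s=Cam("scene");t=Cam("top")
bs,bt=(185,285,213,315),(398,212,420,236)
sat=lambda r,g,b:((np.maximum(r,1)-b)/np.maximum(r,1)>.35)
ms,mt=mask(s,bs,sat),mask(t,bt,sat)
mt2=mt
Tf=lambda p:(R.from_euler('z',p[2]).as_matrix(),np.array([p[0],p[1],.048]))
for y0 in(-1.2,-.6,0,.6):
  for n,cs,b,m in(("s",[s],[bs],[ms]),("t",[t],[bt],[mt]),("both",[s,t],[bs,bt],[ms,mt])):
    p,e=fit(cs,b,m,shaft_pieces(),Tf,[.5588,-.2562,y0],[.002,.002,.2]);print(y0,n,p.round(4),round(e,4))
cv2.imwrite("pics/m3.png",np.hstack([ms[:192],np.zeros((192,5),bool),mt,]).astype(np.uint8)*255)
# dispenser yaw
q=[(372.5,199.5),(427,193),(388,296)]
P=[t.plane(u,.045) for u in q];print(np.round(P,4));d=P[0]-P[2];print("yaw side",np.arctan2(d[1],d[0]));d=P[0]-P[1];print("yaw front",np.arctan2(-d[0],d[1]))
# outlet, yellow mark blobs
for c,b in((s,(170,280,228,335)),(t,(380,200,432,250))):
    m=mask(c,b,lambda r,g,bb:(r+g+bb<300)).astype(np.uint8)
    n,l,st,ce=cv2.connectedComponentsWithStats(m)
    for i in range(1,n):
        if 300<st[i,4]<6000:
            q=(ce[i]+.5)/K-.5+b[:2];X=c.plane(q,.0455);print("dark",q.round(1),st[i],X.round(4),np.arctan2(X[1]+.2562,X[0]-.5588))
for c,b in((s,(205,300,240,330)),(t,(390,190,420,210))):
    m=mask(c,b,lambda r,g,bb:(r>130)&(bb<.45*r)).astype(np.uint8)
    n,l,st,ce=cv2.connectedComponentsWithStats(m)
    for i in range(1,n):
        if st[i,4]>300:
            q=(ce[i]+.5)/K-.5+b[:2];X=c.plane(q,.0455);print("yellow",q.round(1),X.round(4),np.arctan2(X[1]+.2562,X[0]-.5588))
# lid
for c in(s,t):
    r=arm.cut_out("hopper_top","scene" if c is s else "top");print(r and (r[0]["bbox"],r[0]["conf"]))
# tray
for c,b in((s,(205,185,295,250)),(t,(240,220,320,300))):
    m=mask(c,b,lambda r,g,bb:(r+g+bb>480)).astype(np.uint8)
    n,l,st,ce=cv2.connectedComponentsWithStats(m);i=1+np.argmax(st[1:,4])
    cnt=max(cv2.findContours((l==i).astype(np.uint8),cv2.RETR_EXTERNAL,cv2.CHAIN_APPROX_NONE)[0],key=len)
    ap=cv2.approxPolyDP(cv2.convexHull(cnt),30,True)[:,0];print("tray",[c.plane((u+.5)/K-.5+b[:2],.006).round(4)[:2] for u in ap],np.mean([c.plane((u+.5)/K-.5+b[:2],.006) for u in ap],0).round(4))
E
python3 c.py
```

```text
-1.2 s [ 0.5589 -0.2564 -0.6612] 0.1556
-1.2 t [ 0.559  -0.2562 -0.6127] 0.1237
-1.2 both [ 0.5589 -0.2565 -0.6394] 0.1428
-0.6 s [ 0.5593 -0.2559 -0.7147] 0.155
-0.6 t [ 0.5588 -0.2563 -0.6977] 0.1235
-0.6 both [ 0.559  -0.2562 -0.6739] 0.1422
0 s [ 0.5592 -0.2564 -0.6622] 0.1571
0 t [ 0.559  -0.2563 -0.6062] 0.1244
0 both [ 0.5591 -0.256  -0.6642] 0.1413
0.6 s [ 0.5595 -0.2553  0.6295] 0.1722
0.6 t [ 0.5577 -0.2538  1.8094] 0.2016
0.6 both [ 0.5594 -0.2552  0.6381] 0.2159
[[ 0.6109 -0.184   0.045 ]
 [ 0.6286 -0.3026  0.045 ]
 [ 0.405  -0.2182  0.045 ]]
yaw side 0.16430694874872787
yaw front 0.14830753229671145
dark [210.9 311.4] [ 311  238   40   36 1096] [ 0.5832 -0.2512  0.0455] 0.20204833170042077
dark [403.4 212.8] [ 169   84   44   44 1428] [ 0.5838 -0.251   0.0455] 0.20525409993215915
dark [403.6 223.6] [184 172  20  46 409] [ 0.5602 -0.2513  0.0455] 1.2987572585054388
yellow [222.9 316.5] [ 0.6077 -0.2471  0.0455] 0.1832437701000897
yellow [401.5 201.7] [ 0.6078 -0.2469  0.0455] 0.18711683325256243
([182.4, 297.9, 137.9, 119.1], 0.79)
([412.4, 237.9, 83.6, 115.7], 0.64)
tray [array([0.3982, 0.0544]), array([0.5275, 0.0803]), array([ 0.5518, -0.0372]), array([ 0.4223, -0.0625])] [0.475  0.0088 0.006 ]
tray [array([ 0.5473, -0.0355]), array([ 0.4232, -0.0595]), array([0.399 , 0.0576]), array([0.5251, 0.0832])] [0.4737 0.0115 0.006 ]
```

View pics/m3.png

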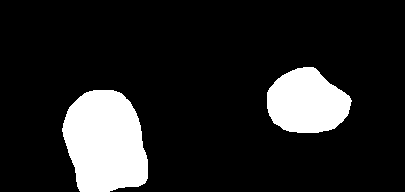

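```bash
cat > g.py <<'E'
from fit import *
rest=np.array([.5854,.2567,.225])
def pose(phi,gx,gz,rest=rest):
    A,o=dialT(rest); f=np.radians(phi)
    b=A@np.array([-np.sin(f),0,np.cos(f)]);y=A[:,1];z=-b;x=np.cross(y,z)
    M=np.c_[x,y,z];g=o+A@np.array([gx,0,gz]);return M,g
def grasppt(phi,zmin=.049):
    f=np.radians(phi);b=np.array([-np.sin(f),np.cos(f)]);xt=np.array([np.cos(f),np.sin(f)])
    cor=np.array([-b*.0188+s*.016*xt for s in(-1,1)]);i=cor[:,1].argmin()
    gz=zmin-cor[i,1];gx=-cor[i,0]
    return gx,gz
if __name__=="__main__":
  Rw=R.from_euler('z',rest[2]).as_matrix()
  fr=[];h=.042
  for y in np.linspace(-h,h,30): fr.append([.085,y,.16])
  for z in np.linspace(0,.16,40): fr+= [[.085,-h,z],[.085,h,z]]
  fr=np.array(fr)@Rw.T+[rest[0],rest[1],0]
  for phi in(30,35,40,45,50,55,60):
    gx,gz=grasppt(phi);gx=np.clip(gx,-.01,.01);M,g=pose(phi,gx,gz)
    L=(fr-g)@M  # tool coords rel grasp
    d=np.c_[np.abs(L[:,0])-.038,np.abs(L[:,1])-.089,L[:,2]+.06]
    dist=np.where((d>0).any(1),np.linalg.norm(np.maximum(d,0),axis=1),d.max(1))
    df=np.c_[np.abs(L[:,0])-.016,np.abs(L[:,1])-.035,np.maximum(L[:,2]-.0188,-.06-L[:,2])]
    ff=np.where((df>0).any(1),np.linalg.norm(np.maximum(df,0),axis=1),df.max(1))
    # lowest body corner
    cz=min((g+M@np.array([sx*.038,sy*.089,-.06]))[2] for sx in(-1,1) for sy in(-1,1))
    print(phi,"g",np.round([gx,gz],4),g.round(3),"b",-M[:,2].round(3),"body clr",dist.min().round(4),"finger",ff.min().round(4),"low",cz.round(3))
E
python3 g.py; python3 - <<'E'
from h import *
s=Cam("scene");t=Cam("top")
for n,q in dict(pot1=(75,175),pot1b=(28,200),pot2=(65,235),pot3=(50,300),jar=(241,152)).items(): print(n,t.plane(q,.05).round(3))
E
```

```text
30 g [0.0045 0.0733] [0.635 0.266 0.09 ] b [0.164 0.294 0.942] body clr -0.0252 finger 0.0028 low 0.114
35 g [0.0023 0.0736] [0.633 0.266 0.091] b [0.078 0.312 0.947] body clr -0.0229 finger 0.002 low 0.119
40 g [0.0002 0.0737] [0.632 0.267 0.092] b [-0.007  0.328  0.945] body clr -0.0154 finger 0.0056 low 0.118
45 g [-0.002   0.0736] [0.63  0.268 0.093] b [-0.093  0.341  0.935] body clr -0.0078 finger 0.0115 low 0.115
50 g [-0.0041  0.0733] [0.628 0.269 0.094] b [-0.178  0.352  0.919] body clr -0.0004 finger 0.0157 low 0.112
55 g [-0.0062  0.0729] [0.626 0.269 0.095] b [-0.262  0.36   0.895] body clr 0.0067 finger 0.0184 low 0.109
60 g [-0.0083  0.0723] [0.624 0.27  0.096] b [-0.343  0.366  0.865] body clr 0.0147 finger 0.02 low 0.105
pot1 [0.646 0.47  0.05 ]
pot1b [0.588 0.568 0.05 ]
pot2 [0.514 0.48  0.05 ]
pot3 [0.375 0.5   0.05 ]
jar [0.707 0.107 0.05 ]
```

```bash
cat > mv.py <<'E'
from h import *
def rel(pos,M):
    st=arm.sense();C=R.from_quat(st["eef_rot"]);d=C.inv().apply(np.array(pos)-st["tcp_pos"])
    r=(C.inv()*R.from_matrix(M)).as_rotvec(degrees=True)
    print("d(mm)",(d*1e3).round(1),"a",r.round(2),"|d|",np.linalg.norm(d).round(3),"t",round(st["time"],2),"q",st["q"].round(2))
def down(yaz,tilt=0):
    # y_t at azimuth yaz, pointing down, then tilt (deg) about tool y
    y=np.array([np.cos(yaz),np.sin(yaz),0]);z=np.array([0,0,-1.]);x=np.cross(y,z)
    return np.c_[x,y,z]@R.from_euler('y',tilt,degrees=True).as_matrix()
E
python3 -c "
from mv import *
rel([.607,.2617,.22],down(1.796))"
```

```text
d(mm) [-530.6 -180.9   -6. ] a [  0.     0.   -26.18] |d| 0.561 t 2.2 q [ 1.32  0.32  1.56 -0.    1.26 -0.02]
```

>>> {"method": "play_rows", "body": {
  "plan": [
    {"dz": -0.03, "dx": -0.02, "grip": 0.07},
    {"dx": -0.531, "dy": -0.181, "dz": -0.02, "az": -26.2, "grip": 0.07},
    {"dx": -0.531, "dy": -0.181, "dz": -0.02, "az": -26.2, "grip": 0.07},
    {"dx": -0.531, "dy": -0.181, "dz": -0.02, "az": -26.2, "grip": 0.07},
    {"dx": -0.531, "dy": -0.181, "dz": -0.02, "az": -26.2, "grip": 0.07},
    {"dx": -0.531, "dy": -0.181, "dz": -0.02, "az": -26.2, "grip": 0.07},
    {"dx": -0.531, "dy": -0.181, "dz": -0.02, "az": -26.2, "grip": 0.07},
    {"dx": -0.531, "dy": -0.181, "dz": -0.02, "az": -26.2, "grip": 0.07},
    {"dx": -0.531, "dy": -0.181, "dz": -0.02, "az": -26.2, "grip": 0.07},
    {"dx": -0.531, "dy": -0.181, "dz": -0.02, "az": -26.2, "grip": 0.07}
  ]
}}

```text
invalid input at $.plan[0]: expected keys grip, dx, dy, dz, ax, ay, az
```

```bash
python3 -c "
from mv import *
print(arm.sense()['tcp_pos'])
rel([.607,.2617,.20],down(1.796))"
```

```text
[0.13209572 0.55963337 0.21397707]
d(mm) [-530.6 -180.9   14. ] a [  0.     0.   -26.18] |d| 0.561 t 2.2 q [ 1.32  0.32  1.56 -0.    1.26 -0.02]
```

All keys are required.

>>> {"method": "play_rows", "body": {
  "plan": [
    {"grip": 0.07, "dx": -0.03, "dy": 0, "dz": -0.03, "ax": 0, "ay": 0, "az": 0},
    {"grip": 0.07, "dx": -0.531, "dy": -0.181, "dz": -0.01, "ax": 0, "ay": 0, "az": -26.2},
    {"grip": 0.07, "dx": -0.531, "dy": -0.181, "dz": -0.01, "ax": 0, "ay": 0, "az": -26.2},
    {"grip": 0.07, "dx": -0.531, "dy": -0.181, "dz": -0.01, "ax": 0, "ay": 0, "az": -26.2},
    {"grip": 0.07, "dx": -0.531, "dy": -0.181, "dz": -0.01, "ax": 0, "ay": 0, "az": -26.2},
    {"grip": 0.07, "dx": -0.531, "dy": -0.181, "dz": -0.01, "ax": 0, "ay": 0, "az": -26.2},
    {"grip": 0.07, "dx": -0.531, "dy": -0.181, "dz": -0.01, "ax": 0, "ay": 0, "az": -26.2},
    {"grip": 0.07, "dx": -0.531, "dy": -0.181, "dz": -0.01, "ax": 0, "ay": 0, "az": -26.2},
    {"grip": 0.07, "dx": -0.531, "dy": -0.181, "dz": -0.01, "ax": 0, "ay": 0, "az": -26.2},
    {"grip": 0.07, "dx": -0.531, "dy": -0.181, "dz": -0.01, "ax": 0, "ay": 0, "az": -26.2}
  ]
}}

```text
time: 3.03
tcp_pos: [0.4682, 0.352, 0.2302]
eef_rot: [-0.112, 0.994, 0.0, 0.0]
ft_force: [-0.6, 0.5, 0.3]
opening: 0.769
```

```bash
python3 -c "
from mv import *
print(arm.sense()['tcp_pos'])
rel([.607,.2617,.18],down(1.796))"
```

```text
[0.46815298 0.35198943 0.23023234]
d(mm) [-115.1 -119.1   50.2] a [0.02 0.02 0.01] |d| 0.173 t 3.03 q [ 0.62  0.33  1.51  0.    1.3  -1.17]
```

>>> {"method": "play_rows", "body": {
  "plan": [
    {"grip": 0.07, "dx": -0.115, "dy": -0.119, "dz": 0.05, "ax": 0, "ay": 0, "az": 0},
    {"grip": 0.07, "dx": -0.115, "dy": -0.119, "dz": 0.05, "ax": 0, "ay": 0, "az": 0},
    {"grip": 0.07, "dx": -0.115, "dy": -0.119, "dz": 0.05, "ax": 0, "ay": 0, "az": 0},
    {"grip": 0.07, "dx": -0.115, "dy": -0.119, "dz": 0.05, "ax": 0, "ay": 0, "az": 0},
    {"grip": 0.07, "dx": -0.115, "dy": -0.119, "dz": 0.05, "ax": 0, "ay": 0, "az": 0},
    {"grip": 0.07, "dx": -0.115, "dy": -0.119, "dz": 0.05, "ax": 0, "ay": 0, "az": 0},
    {"grip": 0.07, "dx": -0.115, "dy": -0.119, "dz": 0.05, "ax": 0, "ay": 0, "az": 0}
  ]
}}

```text
time: 3.62
tcp_pos: [0.6065, 0.2618, 0.1799]
eef_rot: [-0.112, 0.994, 0.0, -0.001]
ft_force: [0.7, -0.6, 0.3]
opening: 0.769
```

```bash
python3 -c "
from mv import *
print(arm.sense()['tcp_pos'])
rel([.607,.2617,.044],down(1.796))
s=Cam('scene');t=Cam('top');crop(s,(270,60,420,210),4,'pics/p1.png');crop(t,(100,130,240,270),4,'pics/p2.png')
a=cv2.imread('pics/p1.png')[:560];b=cv2.imread('pics/p2.png');cv2.imwrite('pics/p.png',cv2.resize(np.hstack([a,b]),None,fx=.68,fy=.68))"
```

```text
[0.60646143 0.26183212 0.17991881]
d(mm) [ -0.6  -0.4 135.9] a [ 0.06 -0.05 -0.05] |d| 0.136 t 3.62 q [ 0.39  0.48  1.4   0.    1.26 -1.41]
```

View pics/p.png

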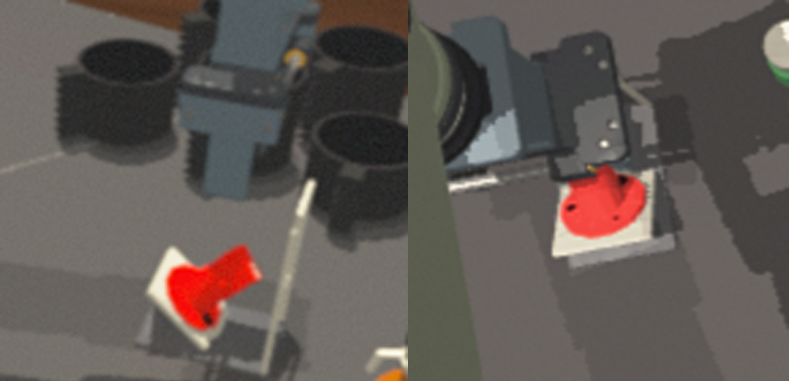

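>>> {"method": "play_rows", "body": {
  "plan": [
    {"grip": 0.07, "dx": 0, "dy": 0, "dz": 0.04, "ax": 0, "ay": 0, "az": 0},
    {"grip": 0.07, "dx": 0, "dy": 0, "dz": 0.075, "ax": 0, "ay": 0, "az": 0},
    {"grip": 0.07, "dx": 0, "dy": 0, "dz": 0.1, "ax": 0, "ay": 0, "az": 0},
    {"grip": 0.07, "dx": 0, "dy": 0, "dz": 0.12, "ax": 0, "ay": 0, "az": 0},
    {"grip": 0.07, "dx": 0, "dy": 0, "dz": 0.13, "ax": 0, "ay": 0, "az": 0},
    {"grip": 0.07, "dx": 0, "dy": 0, "dz": 0.136, "ax": 0, "ay": 0, "az": 0},
    {"grip": 0.07, "dx": 0, "dy": 0, "dz": 0.136, "ax": 0, "ay": 0, "az": 0}
  ]
}}

```text
time: 4.3
tcp_pos: [0.6052, 0.264, 0.045]
eef_rot: [-0.114, 0.994, 0.001, 0.0]
ft_force: [-1.0, -0.5, 0.9]
opening: 0.768
```

```bash
python3 -c "
from mv import *
s=Cam('scene');t=Cam('top');crop(s,(290,70,410,210),4,'pics/p1.png');crop(t,(110,130,230,270),4,'pics/p2.png')
a=cv2.imread('pics/p1.png');b=cv2.imread('pics/p2.png');cv2.imwrite('pics/p4.png',cv2.resize(np.hstack([a,b]),None,fx=.8,fy=.8))"
```

```text
(no output)
```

View pics/p4.png

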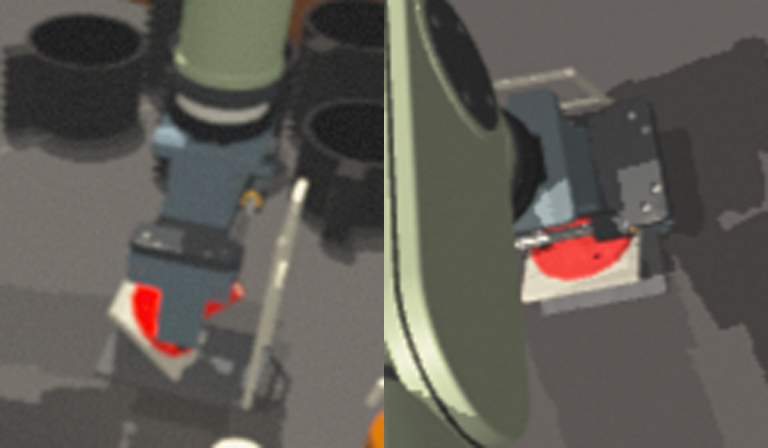

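>>> {"method": "play_rows", "body": {
  "newtons": 30,
  "plan": [
    {"grip": 0.04, "dx": 0, "dy": 0, "dz": 0, "ax": 0, "ay": 0, "az": 0},
    {"grip": 0.02, "dx": 0, "dy": 0, "dz": 0, "ax": 0, "ay": 0, "az": 0},
    {"grip": 0.02, "dx": 0, "dy": 0, "dz": 0, "ax": 0, "ay": 0, "az": 0},
    {"grip": 0.02, "dx": 0, "dy": 0, "dz": 0, "ax": 0, "ay": 0, "az": 0},
    {"grip": 0.02, "dx": 0, "dy": 0, "dz": 0, "ax": 0, "ay": 0, "az": 0},
    {"grip": 0.02, "dx": 0, "dy": 0, "dz": 0, "ax": 0, "ay": 0, "az": 0}
  ]
}}

```text
time: 4.9
tcp_pos: [0.6068, 0.2638, 0.0469]
eef_rot: [-0.113, 0.994, 0.001, 0.002]
ft_force: [0.3, -1.2, 2.3]
opening: 0.398
```

```bash
python3 -c "
from mv import *
s=arm.sense();print(s['tcp_pos'],s['ft_force'],s['opening']*91.2, s['q'])"
```

```text
[0.60677406 0.26378997 0.04692646] [ 0.25377225 -1.21724625  2.30149878] 36.32206578553284 [ 3.92364281e-01  5.84320274e-01  1.57162755e+00  8.21520436e-04
  9.81564368e-01 -1.40624307e+00]
```

>>> {"method": "play_rows", "body": {
  "plan": [
    {"grip": 0.02, "dx": 0, "dy": 0, "dz": -0.01, "ax": 0, "ay": 0, "az": 0},
    {"grip": 0.02, "dx": 0.003, "dy": 0, "dz": -0.03, "ax": 0, "ay": 0, "az": 0},
    {"grip": 0.02, "dx": 0.006, "dy": 0, "dz": -0.06, "ax": 0, "ay": 0, "az": 0},
    {"grip": 0.02, "dx": 0.01, "dy": 0, "dz": -0.09, "ax": 0, "ay": 0, "az": 0},
    {"grip": 0.02, "dx": 0.01, "dy": 0, "dz": -0.12, "ax": 0, "ay": 0, "az": 0},
    {"grip": 0.02, "dx": 0.01, "dy": 0, "dz": -0.15, "ax": 0, "ay": 0, "az": 0},
    {"grip": 0.02, "dx": 0.01, "dy": 0, "dz": -0.16, "ax": 0, "ay": 0, "az": 0},
    {"grip": 0.02, "dx": 0.01, "dy": 0, "dz": -0.16, "ax": 0, "ay": 0, "az": 0}
  ]
}}

```text
time: 5.57
tcp_pos: [0.5979, 0.2618, 0.2105]
eef_rot: [-0.113, 0.994, 0.002, 0.005]
ft_force: [0.1, -0.1, -1.3]
opening: 0.399
```

```bash
python3 -c "
from mv import *
print(arm.sense()['opening'])
s=Cam('scene');t=Cam('top');crop(s,(290,10,420,180),4,'pics/p1.png');crop(t,(110,130,230,300),4,'pics/p2.png')
a=cv2.imread('pics/p1.png');b=cv2.imread('pics/p2.png');cv2.imwrite('pics/p5.png',cv2.resize(np.hstack([a,b]),None,fx=.75,fy=.75))"
```

```text
0.3987970819189323
```

View pics/p5.png

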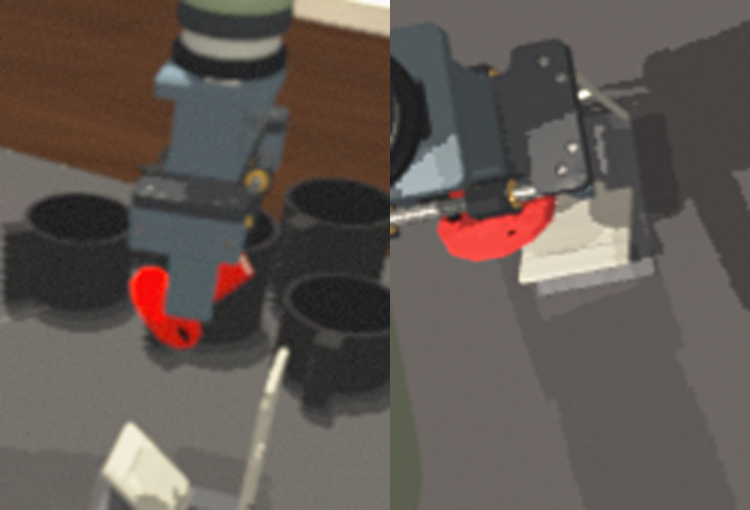

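```bash
python3 -c "
from mv import *
M=down(1.571,-40);print(M[:,2])
rel([.492,.010,.13],M)"
```

```text
[ 6.42787596e-01  1.30918612e-04 -7.66044443e-01]
d(mm) [ 157.8 -221.1   75.1] a [  4.61 -39.72  12.45] |d| 0.282 t 5.67 q [ 0.39  0.44  1.39  0.    1.3  -1.4 ]
```

>>> {"method": "play_rows", "body": {
  "plan": [
    {"grip": 0.02, "dx": 0.02, "dy": -0.03, "dz": 0.005, "ax": 0.5, "ay": -4.0, "az": 1.2},
    {"grip": 0.02, "dx": 0.04, "dy": -0.056, "dz": 0.01, "ax": 1.0, "ay": -9.0, "az": 2.8},
    {"grip": 0.02, "dx": 0.065, "dy": -0.09, "dz": 0.02, "ax": 1.7, "ay": -15.0, "az": 4.7},
    {"grip": 0.02, "dx": 0.09, "dy": -0.125, "dz": 0.03, "ax": 2.4, "ay": -21.0, "az": 6.6},
    {"grip": 0.02, "dx": 0.115, "dy": -0.16, "dz": 0.045, "ax": 3.2, "ay": -27.0, "az": 8.6},
    {"grip": 0.02, "dx": 0.138, "dy": -0.193, "dz": 0.06, "ax": 3.9, "ay": -33.5, "az": 10.5},
    {"grip": 0.02, "dx": 0.158, "dy": -0.221, "dz": 0.075, "ax": 4.6, "ay": -39.7, "az": 12.45},
    {"grip": 0.02, "dx": 0.158, "dy": -0.221, "dz": 0.075, "ax": 4.6, "ay": -39.7, "az": 12.45},
    {"grip": 0.02, "dx": 0.158, "dy": -0.221, "dz": 0.075, "ax": 4.6, "ay": -39.7, "az": 12.45},
    {"grip": 0.02, "dx": 0.158, "dy": -0.221, "dz": 0.075, "ax": 4.6, "ay": -39.7, "az": 12.45}
  ]
}}

```text
time: 6.5
tcp_pos: [0.4867, 0.0101, 0.1385]
eef_rot: [0.001, 0.944, -0.002, 0.329]
ft_force: [0.8, 0.2, -0.2]
opening: 0.393
```

```bash
python3 -c "
from mv import *
st=arm.sense();print(st['opening'],st['ft_force'])
rel([.492,.010,.13],down(1.571,-40))
s=Cam('scene');t=Cam('top');crop(s,(200,120,330,250),4,'pics/p1.png');crop(t,(220,180,350,310),4,'pics/p2.png')
a=cv2.imread('pics/p1.png');b=cv2.imread('pics/p2.png');cv2.imwrite('pics/p6.png',cv2.resize(np.hstack([a,b]),None,fx=.75,fy=.75))"
```

```text
0.3934054121163654 [ 0.80585594  0.15713223 -0.23039391]
d(mm) [ 1.1 -0.   9.9] a [-0.25 -1.62 -0.09] |d| 0.01 t 6.5 q [-0.    0.04  2.38 -0.08  0.05 -1.49]
```

View pics/p6.png

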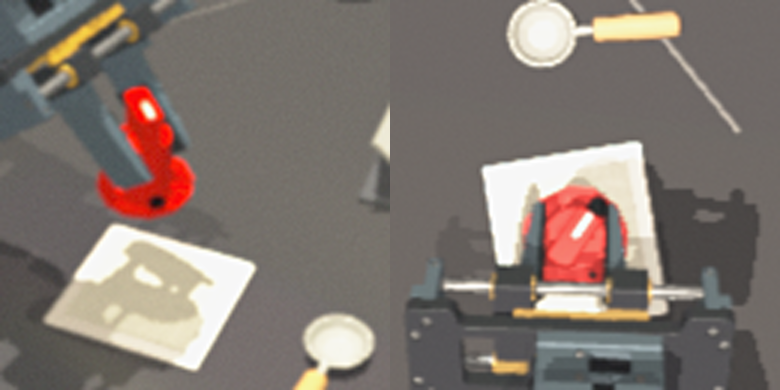

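```bash
cat > fk.py <<'E'
from mv import *
from scipy.optimize import least_squares
D=np.array([[.3203,1.5657,1.2574,.5745,.2131],[.33,1.51,1.30,.5857,.2302],[.48,1.40,1.26,.6606,.1799],[.5843,1.5716,.9816,.6616,.0469],[.44,1.39,1.30,.6527,.2105],[.04,2.38,.05,.4867,.1385]])
def rz(p,q2,q3,q5):
    r0,z0,L1,L2,L3,e=p;a=q2+q3;return np.r_[r0+L1*np.sin(q2)+L2*np.sin(a)+e*np.cos(a)+L3*np.sin(a+q5),z0+L1*np.cos(q2)+L2*np.cos(a)-e*np.sin(a)+L3*np.cos(a+q5)]
PR=np.array([0,.3,.4,.35,.25,0])
f=lambda p:np.r_[(rz(p,D[:,0],D[:,1],D[:,2])-np.r_[D[:,3],D[:,4]])/.004,(p-PR)/.3]
sol=least_squares(f,PR);p=sol.x
def fk(q):
    r0,z0,L1,L2,L3,e=p;a=q[1]+q[2];B=R.from_euler('z',q[0])
    W=B*R.from_euler('y',a)*R.from_euler('z',q[3])*R.from_euler('y',q[4])*R.from_euler('z',q[5]+np.pi/2)
    w=np.array([r0+L1*np.sin(q[1])+L2*np.sin(a)+e*np.cos(a),0,z0+L1*np.cos(q[1])+L2*np.cos(a)-e*np.sin(a)])
    return B.apply(w)+W.as_matrix()[:,2]*L3,W
lo=np.array([-3.11,-.84,.21,-1.34,.05,-2.56]);hi=np.array([3.11,2.01,2.61,4.49,2.63,2.56])
def ik(pos,M,q0):
    def g(q):
        x,W=fk(q);return np.r_[(x-pos)*10,(W.inv()*R.from_matrix(M)).as_rotvec()]
    s=least_squares(g,np.clip(q0,lo+.01,hi-.01),bounds=(lo,hi));return s.x,np.abs(s.fun).max()
if __name__=="__main__":
    print(p.round(3),np.abs(f(p)[:12]*4).max().round(2),"mm")
    st=arm.sense();x,W=fk(st["q"]);print(x,st["tcp_pos"],(W.inv()*R.from_quat(st["eef_rot"])).magnitude())
    for a in range(0,-121,-15):
        ar=np.radians(a);M=down(ar+np.pi/2,-40);d=np.array([np.cos(ar),np.sin(ar)])
        for z in(.14,.0287):
            pos=np.r_[np.array([.482,.010])+.0102*d,z]
            q,e=ik(pos,M,[0,.3,2.0,-.5,.9,-.8]);print(a,z,q.round(2),round(e,4))
E
python3 fk.py
```

```text
[-0.002  0.136  0.591  0.418  0.332  0.023] 1.79 mm
[ 0.48762795 -0.00068116  0.13967046] [0.489837   0.01080596 0.14064639] 2.732728332070844e-16
0 0.14 [ 0.05  0.05  2.38 -1.14  0.05 -0.4 ] 0.0127
0 0.0287 [ 0.05  0.28  2.37 -1.34  0.05 -0.18] 0.2121
-15 0.14 [ 0.22  0.07  2.36 -1.34  0.31  0.14] 0.0014
-15 0.0287 [ 0.18  0.29  2.35 -1.34  0.25  0.16] 0.2003
-30 0.14 [ 0.35  0.12  2.3  -1.19  0.56  0.3 ] 0.0
-30 0.0287 [ 0.33  0.35  2.33 -1.34  0.5   0.54] 0.1194
-45 0.14 [ 0.43  0.18  2.21 -1.04  0.77  0.43] 0.0
-45 0.0287 [ 0.42  0.41  2.31 -1.34  0.66  0.85] 0.028
-60 0.14 [ 0.45  0.25  2.11 -0.9   0.96  0.54] 0.0
-60 0.0287 [ 0.45  0.45  2.22 -1.13  0.79  0.89] 0.0
-75 0.14 [ 0.45  0.33  2.   -0.78  1.12  0.65] 0.0
-75 0.0287 [ 0.45  0.5   2.1  -0.91  0.93  0.89] 0.0
-90 0.14 [ 0.42  0.39  1.88 -0.66  1.27  0.75] 0.0
-90 0.0287 [ 0.42  0.55  1.98 -0.74  1.07  0.93] 0.0
-105 0.14 [ 0.37  0.45  1.78 -0.55  1.4   0.86] 0.0
-105 0.0287 [ 0.37  0.6   1.87 -0.59  1.2   1.  ] 0.0
-120 0.14 [ 0.31  0.51  1.68 -0.45  1.52  0.99] 0.0
-120 0.0287 [ 0.31  0.64  1.77 -0.46  1.31  1.09] 0.0
```

```bash
python3 -c "
from mv import *
a=-np.pi/2
rel([.482,-.0002,.15],down(a+np.pi/2,-40))
rel([.482,.01,.15],down(a+np.pi/4+np.pi/2,-40))"
```

```text
d(mm) [  0.2 -11.  -12.2] a [56.86 -0.99 69.48] |d| 0.016 t 6.6 q [ 0.    0.04  2.38 -0.09  0.05 -1.48]
d(mm) [  0.3  -0.8 -12.2] a [28.33 -1.24 34.68] |d| 0.012 t 6.6 q [ 0.    0.04  2.38 -0.09  0.05 -1.48]
```

>>> {"method": "play_rows", "body": {
  "plan": [
    {"grip": 0.02, "dx": 0, "dy": 0, "dz": -0.01, "ax": 4, "ay": 0, "az": 5},
    {"grip": 0.02, "dx": 0, "dy": -0.001, "dz": -0.012, "ax": 8, "ay": 0, "az": 10},
    {"grip": 0.02, "dx": 0, "dy": -0.002, "dz": -0.012, "ax": 12, "ay": -0.5, "az": 15},
    {"grip": 0.02, "dx": 0, "dy": -0.003, "dz": -0.012, "ax": 16, "ay": -0.5, "az": 20},
    {"grip": 0.02, "dx": 0, "dy": -0.004, "dz": -0.012, "ax": 20, "ay": -0.5, "az": 25},
    {"grip": 0.02, "dx": 0, "dy": -0.005, "dz": -0.012, "ax": 24, "ay": -0.5, "az": 30},
    {"grip": 0.02, "dx": 0, "dy": -0.006, "dz": -0.012, "ax": 28, "ay": -0.5, "az": 35},
    {"grip": 0.02, "dx": 0, "dy": -0.007, "dz": -0.012, "ax": 32, "ay": -1, "az": 40},
    {"grip": 0.02, "dx": 0, "dy": -0.008, "dz": -0.012, "ax": 36.5, "ay": -1, "az": 45},
    {"grip": 0.02, "dx": 0, "dy": -0.009, "dz": -0.012, "ax": 41, "ay": -1, "az": 50}
  ]
}}

```text
time: 7.43
tcp_pos: [0.4818, 0.002, 0.1495]
eef_rot: [0.318, 0.89, -0.112, 0.308]
ft_force: [0.4, -0.2, -1.3]
opening: 0.395
```

```bash
python3 -c "
from mv import *
a=-np.pi/2
rel([.482,-.0002,.14],down(a+np.pi/2,-40))"
```

```text
d(mm) [ 4.7 -1.6  8.4] a [31.84 -1.57 39.37] |d| 0.01 t 7.43 q [ 0.36  0.12  2.24 -1.02  0.69  0.26]
```

>>> {"method": "play_rows", "body": {
  "plan": [
    {"grip": 0.02, "dx": 0.001, "dy": 0, "dz": 0.001, "ax": 4, "ay": 0, "az": 5},
    {"grip": 0.02, "dx": 0.001, "dy": -0.001, "dz": 0.002, "ax": 8.5, "ay": -0.5, "az": 10},
    {"grip": 0.02, "dx": 0.002, "dy": -0.001, "dz": 0.003, "ax": 12.5, "ay": -0.5, "az": 15.5},
    {"grip": 0.02, "dx": 0.003, "dy": -0.001, "dz": 0.005, "ax": 17, "ay": -1, "az": 21},
    {"grip": 0.02, "dx": 0.004, "dy": -0.001, "dz": 0.006, "ax": 21, "ay": -1, "az": 26},
    {"grip": 0.02, "dx": 0.005, "dy": -0.002, "dz": 0.008, "ax": 25.5, "ay": -1, "az": 31.5},
    {"grip": 0.02, "dx": 0.005, "dy": -0.002, "dz": 0.008, "ax": 29, "ay": -1.5, "az": 36},
    {"grip": 0.02, "dx": 0.005, "dy": -0.002, "dz": 0.008, "ax": 31.8, "ay": -1.6, "az": 39.4},
    {"grip": 0.02, "dx": 0.005, "dy": -0.002, "dz": 0.008, "ax": 31.8, "ay": -1.6, "az": 39.4},
    {"grip": 0.02, "dx": 0.005, "dy": -0.002, "dz": 0.008, "ax": 31.8, "ay": -1.6, "az": 39.4}
  ]
}}

```text
time: 8.27
tcp_pos: [0.4818, -0.0003, 0.1391]
eef_rot: [0.664, 0.665, -0.242, 0.243]
ft_force: [0.4, -1.1, -1.3]
opening: 0.398
```

```bash
python3 -c "
from mv import *
a=-np.pi/2
rel([.482,-.0002,.0287],down(a+np.pi/2,-40));print(arm.sense()['tcp_pos'])
s=Cam('scene');t=Cam('top');crop(s,(200,120,330,250),4,'pics/p1.png');crop(t,(220,180,350,310),4,'pics/p2.png')
a=cv2.imread('pics/p1.png');b=cv2.imread('pics/p2.png');cv2.imwrite('pics/p7.png',cv2.resize(np.hstack([a,b]),None,fx=.75,fy=.75))"
```

```text
d(mm) [71.2  0.1 84.4] a [0.1  0.11 0.05] |d| 0.11 t 8.27 q [ 0.4   0.39  1.89 -0.67  1.26  0.75]
[ 4.81811757e-01 -3.12852847e-04  1.39107846e-01]
```

View pics/p7.png

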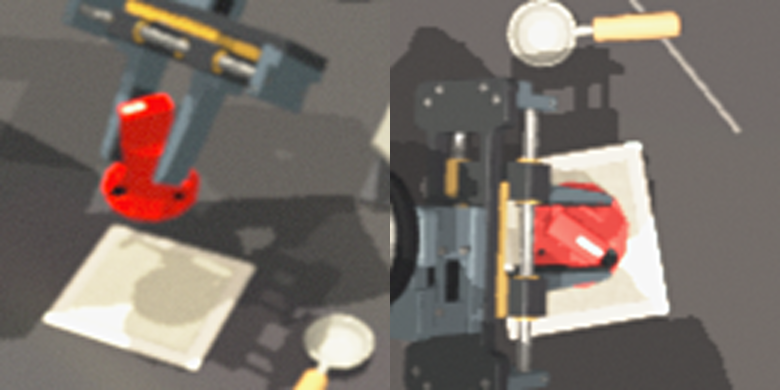

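>>> {"method": "play_rows", "body": {
  "plan": [
    {"grip": 0.02, "dx": 0.018, "dy": 0, "dz": 0.021, "ax": 0, "ay": 0, "az": 0},
    {"grip": 0.02, "dx": 0.036, "dy": 0, "dz": 0.043, "ax": 0, "ay": 0, "az": 0},
    {"grip": 0.02, "dx": 0.052, "dy": 0, "dz": 0.062, "ax": 0, "ay": 0, "az": 0},
    {"grip": 0.02, "dx": 0.062, "dy": 0, "dz": 0.074, "ax": 0, "ay": 0, "az": 0},
    {"grip": 0.02, "dx": 0.067, "dy": 0, "dz": 0.079, "ax": 0, "ay": 0, "az": 0},
    {"grip": 0.02, "dx": 0.067, "dy": 0, "dz": 0.079, "ax": 0, "ay": 0, "az": 0}
  ]
}}

```text
time: 8.87
tcp_pos: [0.4797, -0.0004, 0.0352]
eef_rot: [0.663, 0.665, -0.243, 0.242]
ft_force: [-0.1, -0.6, -0.2]
opening: 0.398
```

```bash
python3 -c "
from mv import *
a=-np.pi/2
rel([.482,-.0002,.0287],down(a+np.pi/2,-40));print(arm.sense()['tcp_pos'],arm.sense()['ft_force'])
s=Cam('scene');t=Cam('top');crop(s,(200,120,330,250),4,'pics/p1.png');crop(t,(220,180,350,310),4,'pics/p2.png')
a=cv2.imread('pics/p1.png');b=cv2.imread('pics/p2.png');cv2.imwrite('pics/p8.png',cv2.resize(np.hstack([a,b]),None,fx=.75,fy=.75))"
```

```text
d(mm) [4.3 2.4 4.9] a [0.01 0.15 0.2 ] |d| 0.007 t 8.87 q [ 0.4   0.54  1.98 -0.74  1.07  0.92]
[ 4.79661964e-01 -4.01920995e-04  3.52181158e-02] [-0.11807823 -0.57182316 -0.1619974 ]
```

View pics/p8.png

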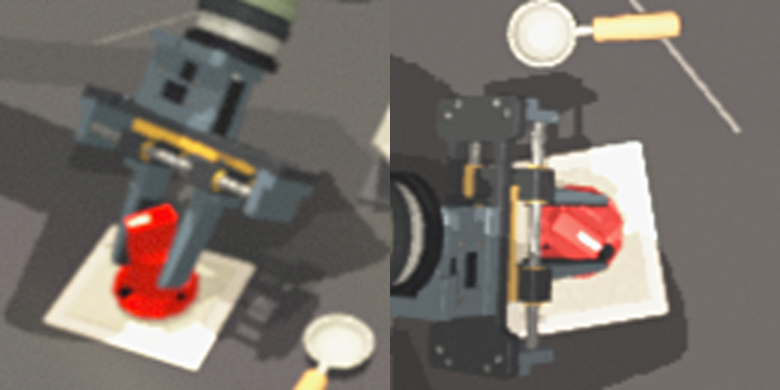

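Good; over the napkin, about 6 mm above it. Lower gently, watching the force.

>>> {"method": "play_rows", "body": {
  "plan": [
    {"grip": 0.02, "dx": 0.001, "dy": 0.001, "dz": 0.002, "ax": 0, "ay": 0, "az": 0},
    {"grip": 0.02, "dx": 0.002, "dy": 0.001, "dz": 0.003, "ax": 0, "ay": 0, "az": 0},
    {"grip": 0.02, "dx": 0.003, "dy": 0.001, "dz": 0.004, "ax": 0, "ay": 0, "az": 0},
    {"grip": 0.02, "dx": 0.003, "dy": 0.001, "dz": 0.004, "ax": 0, "ay": 0, "az": 0}
  ]
}}

```text
time: 9.3
tcp_pos: [0.4822, -0.0003, 0.0321]
eef_rot: [0.664, 0.665, -0.241, 0.243]
ft_force: [0.2, -0.3, -1.4]
opening: 0.396
```

>>> {"method": "play_rows", "body": {
  "plan": [
    {"grip": 0.02, "dx": 0.001, "dy": 0, "dz": 0.001, "ax": 0, "ay": 0, "az": 0},
    {"grip": 0.02, "dx": 0.002, "dy": 0, "dz": 0.002, "ax": 0, "ay": 0, "az": 0},
    {"grip": 0.02, "dx": 0.002, "dy": 0, "dz": 0.002, "ax": 0, "ay": 0, "az": 0}
  ]
}}

```text
time: 9.55
tcp_pos: [0.4821, -0.0001, 0.0291]
eef_rot: [0.664, 0.665, -0.241, 0.243]
ft_force: [1.3, -0.2, -2.2]
opening: 0.399
```

```bash
python3 -c "
from mv import *
st=arm.sense();print(st['tcp_pos'],st['ft_force'],st['wrist_torque'])
s=Cam('scene');crop(s,(220,170,270,240),8,'pics/p9.png')"
```

```text
[ 4.82085173e-01 -5.08424105e-05  2.90967405e-02] [ 1.3410067  -0.16041596 -2.20041986] [ 0.42708625  0.08643461 -0.00899428]
```

View pics/p9.png

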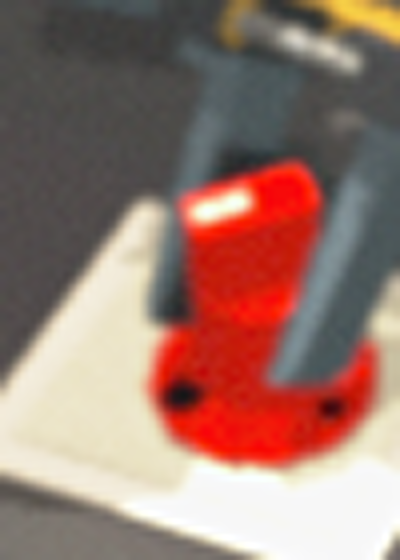

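>>> {"method": "play_rows", "body": {
  "plan": [
    {"grip": 0.02, "dx": 0.0006, "dy": 0, "dz": 0.0008, "ax": 0, "ay": 0, "az": 0},
    {"grip": 0.02, "dx": 0.0012, "dy": 0, "dz": 0.0016, "ax": 0, "ay": 0, "az": 0},
    {"grip": 0.02, "dx": 0.0012, "dy": 0, "dz": 0.0016, "ax": 0, "ay": 0, "az": 0}
  ]
}}

```text
time: 9.85
tcp_pos: [0.4823, 0.0, 0.0285]
eef_rot: [0.664, 0.664, -0.242, 0.244]
ft_force: [-2.7, 5.0, 8.1]
opening: 0.397
```

>>> {"method": "play_rows", "body": {
  "plan": [
    {"grip": 0.05, "dx": 0, "dy": 0, "dz": 0, "ax": 0, "ay": 0, "az": 0},
    {"grip": 0.065, "dx": 0, "dy": 0, "dz": 0, "ax": 0, "ay": 0, "az": 0},
    {"grip": 0.065, "dx": 0, "dy": 0, "dz": 0, "ax": 0, "ay": 0, "az": 0},
    {"grip": 0.065, "dx": 0, "dy": 0, "dz": 0, "ax": 0, "ay": 0, "az": 0},
    {"grip": 0.065, "dx": 0, "dy": 0, "dz": -0.02, "ax": 0, "ay": 0, "az": 0},
    {"grip": 0.065, "dx": 0, "dy": 0, "dz": -0.05, "ax": 0, "ay": 0, "az": 0},
    {"grip": 0.065, "dx": 0, "dy": 0, "dz": -0.09, "ax": 0, "ay": 0, "az": 0},
    {"grip": 0.065, "dx": 0, "dy": 0, "dz": -0.13, "ax": 0, "ay": 0, "az": 0},
    {"grip": 0.065, "dx": 0, "dy": 0, "dz": -0.16, "ax": 0, "ay": 0, "az": 0},
    {"grip": 0.065, "dx": 0, "dy": 0, "dz": -0.16, "ax": 0, "ay": 0, "az": 0}
  ]
}}

```text
time: 10.68
tcp_pos: [0.4846, 0.1073, 0.1544]
eef_rot: [0.664, 0.665, -0.236, 0.246]
ft_force: [0.5, 0.4, -0.6]
opening: 0.714
```

```bash
cat > d.py <<'E'
from fit import *
import sys
s=Cam("scene");t=Cam("top")
bs,bt=(215,165,285,240),(250,205,330,285)
fill=lambda m:cv2.morphologyEx(m.astype(np.uint8),cv2.MORPH_CLOSE,np.ones((55,55),np.uint8)).astype(bool)
red2=lambda r,g,b:(r>110)&(g<.55*r)&(b<.6*r)
ms,mt=fill(mask(s,bs,red2)),fill(mask(t,bt,red2))
Tf=lambda p:(R.from_euler('z',p[2]).as_matrix(),np.array([p[0],p[1],.006]))
P=dial_pieces()
for n,cs,b,m in(("s",[s],[bs],[ms]),("t",[t],[bt],[mt]),("both",[s,t],[bs,bt],[ms,mt])):
    p,e=fit(cs,b,m,P,Tf,[.482,.0097,-2.09],[.004,.004,.1]);print(n,p.round(4),round(e,4))
T=Tf(p)
w=lambda c:[(c.proj(np.vstack(P)@T[0].T+T[1]),(255,0,0))]
crop(s,bs,8,'pics/p1.png',w(s));crop(t,bt,7,'pics/p2.png',w(t))
a=cv2.imread('pics/p1.png')[:560];b=cv2.imread('pics/p2.png')[:560];cv2.imwrite(sys.argv[1],cv2.resize(np.hstack([a,b]),None,fx=.7,fy=.7))
print(arm.sense()['tcp_pos'],arm.sense()['time'],arm.sense()['q'])
E
python3 d.py pics/p10.png
```

```text
s [ 0.4807  0.0123 -2.1726] 0.0926
t [ 0.4843  0.0098 -2.0153] 0.1236
both [ 0.4816  0.0113 -2.1772] 0.118
[0.48191396 0.10370556 0.15093077] 10.7833 [ 0.56790625  0.44609923  1.75644988 -0.58789244  1.39461818  0.80926737]
```

View pics/p10.png

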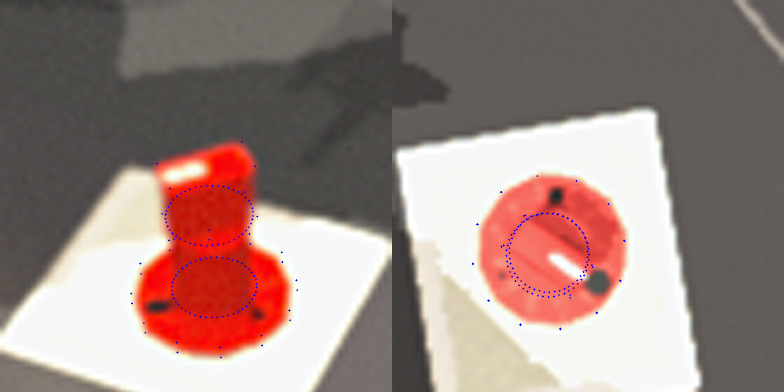

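```bash
sed -i 's/(r>110)&(g<.55\*r)&(b<.6\*r)/(r>110)\&(g<.74*r)/' d.py; cat >> d.py <<'E'
for c,b,nm in((s,bs,'scene'),(t,bt,'top')):
    m=mask(c,b,lambda r,g,bb:(r<150)&(g<100)).astype(np.uint8)
    hull=cv2.convexHull(np.argwhere(mt if c is t else ms)[:,::-1].astype(np.int32))
    mm=np.zeros_like(m);cv2.fillConvexPoly(mm,hull,1);mm=cv2.erode(mm,np.ones((9,9)))
    n,l,stt,ce=cv2.connectedComponentsWithStats(m&mm)
    for i in range(1,n):
        if stt[i,4]>150:
            q=(ce[i]+.5)/K-.5+b[:2];X=c.plane(q,T[1][2]+.006);print(nm,stt[i,4],q.round(1),X.round(4),"yaw",np.arctan2(X[1]-p[1],X[0]-p[0]).round(3),np.hypot(X[1]-p[1],X[0]-p[0]).round(4))
    for d in arm.spot_point('dial_hole',nm)[:1]: X=c.plane(d['xy'],T[1][2]+.006);print("net",d,np.arctan2(X[1]-p[1],X[0]-p[0]).round(3))
    # white line: on top
    m=mask(c,b,lambda r,g,bb:(g>170)).astype(np.uint8)
    n,l,stt,ce=cv2.connectedComponentsWithStats(m&mm)
    for i in range(1,n):
        if stt[i,4]>300:
            q=(ce[i]+.5)/K-.5+b[:2];X=c.plane(q,T[1][2]+.076);print("line",nm,stt[i,4],X.round(4),"yaw",np.arctan2(X[1]-p[1],X[0]-p[0]).round(3))
E
python3 d.py pics/p11.png
```

```text
s [ 0.4812  0.012  -2.1327] 0.0714
t [ 0.4831  0.0098 -2.1061] 0.0535
both [ 0.4824  0.0105 -2.08  ] 0.0762
[0.48081758 0.10219349 0.14972217] 10.8833 [ 0.56638164  0.44747398  1.75924253 -0.58782306  1.39468239  0.80926839]
scene 477 [260.4 198.2] [0.4609 0.0714 0.012 ] yaw 1.909 0.0646
scene 475 [242.9 219.2] [ 0.4691 -0.0108  0.012 ] yaw -2.125 0.0251
scene 159 [260.4 220.6] [0.5061 0.0083 0.012 ] yaw -0.092 0.0238
net {'xy': [241.8, 216.4], 'conf': 0.68} -2.515
line scene 1233 [0.4769 0.0024 0.082 ] yaw -2.161
line scene 2540 [ 0.4871 -0.0296  0.082 ] yaw -1.452
line scene 1846 [ 0.5236 -0.0081  0.082 ] yaw -0.424
top 577 [283.  244.7] [0.5069 0.0086 0.012 ] yaw -0.077 0.0246
top 1109 [291.6 262.2] [ 0.4685 -0.0118  0.012 ] yaw -2.126 0.0262
net {'xy': [290.8, 263.0], 'conf': 0.72} -2.22
line top 1414 [0.4777 0.0025 0.082 ] yaw -2.101
```

View pics/p11.png

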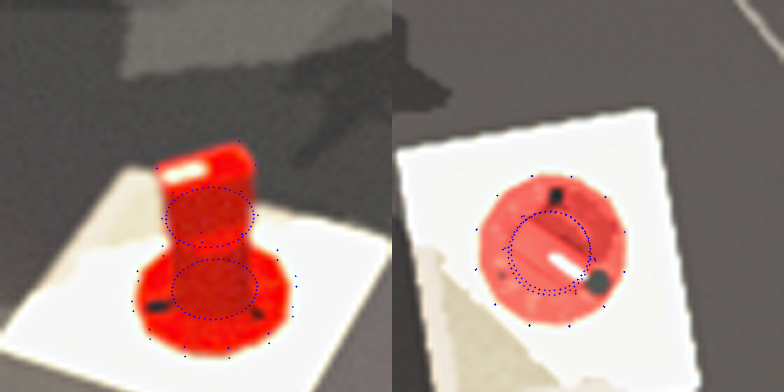

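```bash
python3 -c "
from mv import *
rel([.482,.0105,.16],down(-.56))"
```

```text
d(mm) [-76.5   1.1  51.1] a [11.29 39.2  30.8 ] |d| 0.092 t 10.98 q [ 0.57  0.45  1.76 -0.59  1.39  0.81]
```

>>> {"method": "play_rows", "body": {
  "plan": [
    {"grip": 0.05, "dx": -0.015, "dy": 0, "dz": 0.0, "ax": 1.4, "ay": 4.9, "az": 3.9},
    {"grip": 0.05, "dx": -0.03, "dy": 0, "dz": 0.006, "ax": 2.8, "ay": 9.8, "az": 7.7},
    {"grip": 0.05, "dx": -0.04, "dy": 0, "dz": 0.015, "ax": 4.2, "ay": 14.7, "az": 11.5},
    {"grip": 0.05, "dx": -0.05, "dy": 0, "dz": 0.025, "ax": 5.6, "ay": 19.6, "az": 15.4},
    {"grip": 0.05, "dx": -0.06, "dy": 0, "dz": 0.035, "ax": 7.1, "ay": 24.5, "az": 19.2},
    {"grip": 0.05, "dx": -0.07, "dy": 0.001, "dz": 0.045, "ax": 8.5, "ay": 29.4, "az": 23.1},
    {"grip": 0.05, "dx": -0.0765, "dy": 0.001, "dz": 0.051, "ax": 9.9, "ay": 34.3, "az": 27},
    {"grip": 0.05, "dx": -0.0765, "dy": 0.001, "dz": 0.051, "ax": 11.3, "ay": 39.2, "az": 30.8},
    {"grip": 0.05, "dx": -0.0765, "dy": 0.001, "dz": 0.051, "ax": 11.3, "ay": 39.2, "az": 30.8},
    {"grip": 0.05, "dx": -0.0765, "dy": 0.001, "dz": 0.051, "ax": 11.3, "ay": 39.2, "az": 30.8}
  ]
}}

```text
time: 11.82
tcp_pos: [0.4809, 0.0088, 0.1594]
eef_rot: [0.876, 0.483, -0.001, -0.0]
ft_force: [-0.2, -0.2, -0.6]
opening: 0.55
```

```bash
python3 -c "
from mv import *
print(arm.sense()['tcp_pos'])
rel([.482,.0105,.058],down(-.56))"
```

```text
[0.48093493 0.00884425 0.15942494]
d(mm) [  2.2   0.2 101.4] a [-0.08  0.14 -0.16] |d| 0.101 t 11.82 q [-0.    0.22  1.85 -0.    1.07  0.56]
```

>>> {"method": "play_rows", "body": {
  "plan": [
    {"grip": 0.05, "dx": 0.002, "dy": 0, "dz": 0.03, "ax": 0, "ay": 0, "az": 0},
    {"grip": 0.05, "dx": 0.002, "dy": 0, "dz": 0.055, "ax": 0, "ay": 0, "az": 0},
    {"grip": 0.05, "dx": 0.002, "dy": 0, "dz": 0.075, "ax": 0, "ay": 0, "az": 0},
    {"grip": 0.05, "dx": 0.002, "dy": 0, "dz": 0.088, "ax": 0, "ay": 0, "az": 0},
    {"grip": 0.05, "dx": 0.002, "dy": 0, "dz": 0.096, "ax": 0, "ay": 0, "az": 0},
    {"grip": 0.05, "dx": 0.002, "dy": 0, "dz": 0.101, "ax": 0, "ay": 0, "az": 0},
    {"grip": 0.05, "dx": 0.002, "dy": 0, "dz": 0.101, "ax": 0, "ay": 0, "az": 0}
  ]
}}

```text
time: 12.4
tcp_pos: [0.4813, 0.0111, 0.0574]
eef_rot: [0.875, 0.484, -0.003, -0.0]
ft_force: [0.9, -0.2, -0.1]
opening: 0.55
```

```bash
python3 -c "
from mv import *
print(arm.sense()['tcp_pos'],arm.sense()['ft_force'])
rel([.482,.0105,.058],down(-.56))
s=Cam('scene');t=Cam('top');crop(s,(200,120,330,250),4,'pics/p1.png');crop(t,(220,180,350,310),4,'pics/p2.png')
a=cv2.imread('pics/p1.png');b=cv2.imread('pics/p2.png');cv2.imwrite('pics/p12.png',cv2.resize(np.hstack([a,b]),None,fx=.75,fy=.75))"
```

```text
[0.48128166 0.0111256  0.0574223 ] [ 0.89020395 -0.18645648 -0.07860649]
d(mm) [-0.2  0.9 -0.6] a [-0.18  0.23 -0.05] |d| 0.001 t 12.4 q [ 0.    0.34  1.99 -0.    0.82  0.56]
```

View pics/p12.png

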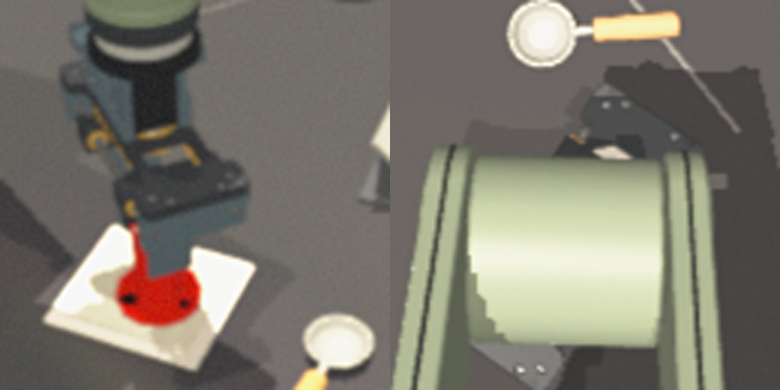

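Fingers straddle the bar. Close.

>>> {"method": "play_rows", "body": {
  "newtons": 30,
  "plan": [
    {"grip": 0.03, "dx": 0, "dy": 0, "dz": 0, "ax": 0, "ay": 0, "az": 0},
    {"grip": 0.015, "dx": 0, "dy": 0, "dz": 0, "ax": 0, "ay": 0, "az": 0},
    {"grip": 0.008, "dx": 0, "dy": 0, "dz": 0, "ax": 0, "ay": 0, "az": 0},
    {"grip": 0.005, "dx": 0, "dy": 0, "dz": 0, "ax": 0, "ay": 0, "az": 0},
    {"grip": 0.005, "dx": 0, "dy": 0, "dz": 0, "ax": 0, "ay": 0, "az": 0},
    {"grip": 0.005, "dx": 0, "dy": 0, "dz": 0, "ax": 0, "ay": 0, "az": 0},
    {"grip": 0.005, "dx": 0, "dy": 0, "dz": -0.005, "ax": 0, "ay": 0, "az": 0},
    {"grip": 0.005, "dx": 0, "dy": 0, "dz": -0.03, "ax": 0, "ay": 0, "az": 0},
    {"grip": 0.005, "dx": 0, "dy": 0, "dz": -0.07, "ax": 0, "ay": 0, "az": 0},
    {"grip": 0.005, "dx": 0, "dy": 0, "dz": -0.1, "ax": 0, "ay": 0, "az": 0}
  ]
}}

```text
time: 13.33
tcp_pos: [0.4824, 0.0109, 0.1607]
eef_rot: [0.875, 0.483, -0.001, 0.0]
ft_force: [0.6, -0.3, -1.0]
opening: 0.174
```

```bash
python3 -c "
from mv import *
st=arm.sense();print(st['opening']*91.2)
rel([.54,-.22,.20],down(.91))
rel([.559,-.2562,.135],down(.91))"
```

```text
15.869811219157551
d(mm) [-164.9  171.7  -39. ] a [-1.300e-01  7.000e-02 -8.432e+01] |d| 0.241 t 13.33 q [-0.    0.22  1.85 -0.    1.07  0.56]
d(mm) [-185.2  207.2   26. ] a [-1.300e-01  7.000e-02 -8.432e+01] |d| 0.279 t 13.33 q [-0.    0.22  1.85 -0.    1.07  0.56]
```

>>> {"method": "play_rows", "body": {
  "plan": [
    {"grip": 0.005, "dx": -0.015, "dy": 0.017, "dz": -0.02, "ax": 0, "ay": 0, "az": -7},
    {"grip": 0.005, "dx": -0.03, "dy": 0.034, "dz": -0.035, "ax": 0, "ay": 0, "az": -14},
    {"grip": 0.005, "dx": -0.046, "dy": 0.051, "dz": -0.039, "ax": 0, "ay": 0, "az": -21},
    {"grip": 0.005, "dx": -0.062, "dy": 0.069, "dz": -0.039, "ax": 0, "ay": 0, "az": -28},
    {"grip": 0.005, "dx": -0.078, "dy": 0.086, "dz": -0.039, "ax": 0, "ay": 0, "az": -35},
    {"grip": 0.005, "dx": -0.093, "dy": 0.104, "dz": -0.039, "ax": 0, "ay": 0, "az": -42},
    {"grip": 0.005, "dx": -0.109, "dy": 0.122, "dz": -0.039, "ax": 0, "ay": 0, "az": -49},
    {"grip": 0.005, "dx": -0.124, "dy": 0.14, "dz": -0.039, "ax": 0, "ay": 0, "az": -56},
    {"grip": 0.005, "dx": -0.14, "dy": 0.157, "dz": -0.039, "ax": 0, "ay": 0, "az": -63},
    {"grip": 0.005, "dx": -0.155, "dy": 0.174, "dz": -0.039, "ax": 0, "ay": 0, "az": -70}
  ]
}}

```text
time: 14.17
tcp_pos: [0.547, -0.214, 0.2]
eef_rot: [0.437, 0.899, -0.001, -0.001]
ft_force: [-0.0, 0.6, -1.3]
opening: 0.172
```

```bash
python3 -c "
from mv import *
st=arm.sense();print(st['opening']*91.2)
rel([.559,-.2562,.160],down(.91))"
```

```text
15.661232544230108
d(mm) [-40.6 -16.5  40. ] a [ -0.15  -0.05 -13.99] |d| 0.059 t 14.17 q [-0.39  0.35  1.56 -0.    1.24 -1.06]
```

>>> {"method": "play_rows", "body": {
  "plan": [
    {"grip": 0.005, "dx": -0.02, "dy": -0.008, "dz": 0.01, "ax": 0, "ay": 0, "az": -7},
    {"grip": 0.005, "dx": -0.041, "dy": -0.0165, "dz": 0.025, "ax": 0, "ay": 0, "az": -14},
    {"grip": 0.005, "dx": -0.041, "dy": -0.0165, "dz": 0.04, "ax": 0, "ay": 0, "az": -14},
    {"grip": 0.005, "dx": -0.041, "dy": -0.0165, "dz": 0.04, "ax": 0, "ay": 0, "az": -14},
    {"grip": 0.005, "dx": -0.041, "dy": -0.0165, "dz": 0.04, "ax": 0, "ay": 0, "az": -14}
  ]
}}

```text
time: 14.58
tcp_pos: [0.5583, -0.2562, 0.1592]
eef_rot: [0.325, 0.946, -0.001, -0.002]
ft_force: [0.1, 0.6, 0.2]
opening: 0.173
```

```bash
cat > e.py <<'E'
from fit import *
import sys
s=Cam("scene");t=Cam("top")
st=arm.sense();tcp=st["tcp_pos"];W=R.from_quat(st["eef_rot"]).as_matrix();yaw=np.arctan2(W[1,1],W[0,1])-np.pi/2
print("tcp",tcp.round(4),"dial yaw by tool",round(yaw,4),st["ft_force"].round(1))
o=tcp-[0,0,.0514]
P=dial_pieces();T=(R.from_euler('z',yaw).as_matrix(),o)
a=np.radians(15+30*np.arange(12));Rr=.034/np.cos(np.radians(15));f=np.c_[Rr*np.cos(a),Rr*np.sin(a),0*a]
f2=f+[0,0,.006]
hole=np.array([[.0255,0,.006]]);hh=np.array([[.0255*np.cos(x),.0255*np.sin(x),.006] for x in(2.094,-2.094)])
S=(R.from_euler('z',-.66).as_matrix(),np.array([.559,-.2562,.048]))
w=lambda c:[(c.proj(np.r_[f,f2,hole,hh]@T[0].T+T[1]),(255,0,0)),(c.proj(shaft_pieces()[0][::3]@S[0].T+S[1]),(0,200,0))]
bs,bt=(150,220,260,340),(355,170,465,290)
crop(s,bs,5,'pics/p1.png',w(s));crop(t,bt,5,'pics/p2.png',w(t))
a=cv2.imread('pics/p1.png');b=cv2.imread('pics/p2.png');cv2.imwrite(sys.argv[1],cv2.resize(np.hstack([a,b]),None,fx=.72,fy=.72))
E
python3 e.py pics/p13.png
```

```text
tcp [ 0.5595 -0.2561  0.1609] dial yaw by tool -0.6605 [ 0.4 -0.4 -0.6]
```

View pics/p13.png

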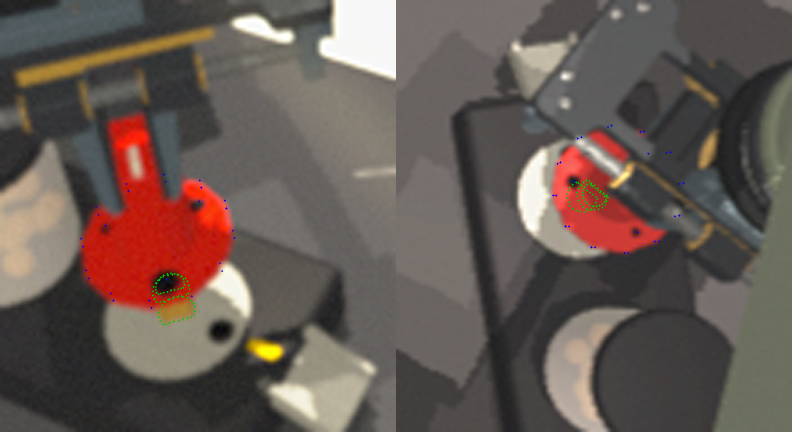

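```bash
cat > e2.py <<'E'
exec(open("e.py").read().split("w=lambda")[0])
bs,bt=(150,220,260,340),(355,170,465,290)
red3=lambda r,g,b:(r>100)&(g<.6*r)&(b<.7*r)
fill=lambda m:cv2.morphologyEx(m.astype(np.uint8),cv2.MORPH_CLOSE,np.ones((45,45),np.uint8)).astype(bool)
def roi(b,poly):
    m=np.zeros(((b[3]-b[1])*K,(b[2]-b[0])*K),np.uint8);q=np.array(poly)/.72/5*K
    cv2.fillPoly(m,[q.astype(np.int32)],1);return m.astype(bool)
rs=roi(bs,[(50,218),(75,232),(130,215),(205,215),(260,200),(260,330),(50,330)])
rt=roi(bt,[(140,170),(200,180),(300,260),(240,280),(120,280)])
ms,mt=fill(mask(s,bs,red3)),fill(mask(t,bt,red3))
def Tf(p): return (R.from_euler('z',yaw).as_matrix(),np.array([p[0],p[1],o[2]+(p[2] if len(p)>2 else 0)]))
FP=[P[0]]
def fitr(cs,bb,mm,rr,p0,sc):
    sc=np.array(sc);p0=np.array(p0)
    g=lambda u:sum(np.sum((render(c,FP,Tf(p0+u*sc),b)!=m)&r) for c,b,m,r in zip(cs,bb,mm,rr))/1e3
    n=len(p0);sim=np.zeros((n+1,n));sim[1:]=np.eye(n)*2
    r=minimize(g,sim[0],method='Nelder-Mead',options=dict(initial_simplex=sim,xatol=.01,fatol=1e-3));return (p0+r.x*sc),r.fun
for nm,a_ in(("s",([s],[bs],[ms],[rs])),("t",([t],[bt],[mt],[rt])),("both",([s,t],[bs,bt],[ms,mt],[rs,rt]))):
    p,e=fitr(*a_,[o[0],o[1]],[.002,.002]);print(nm,p.round(4),"minus tcp mm",((p-o[:2])*1e3).round(1),e)
p,e=fitr([s,t],[bs,bt],[ms,mt],[rs,rt],[o[0],o[1],0],[.002]*3);print("xyz",((p-np.r_[o[:2],0])*1e3).round(1),e)
v=np.hstack([ms*255*(.5+.5*rs),mt*255*(.5+.5*rt)]).astype(np.uint8);cv2.imwrite("pics/mm.png",cv2.resize(v,None,fx=.45,fy=.45))
# hole in scene
for c,b in((s,bs),(t,bt)):
    m=mask(c,b,lambda r,g,bb:(r<75)).astype(np.uint8)&(rs if c is s else rt).astype(np.uint8)&cv2.erode((ms if c is s else mt).astype(np.uint8),np.ones((3,3)))
    n,l,stt,ce=cv2.connectedComponentsWithStats(m)
    for i in range(1,n):
        if stt[i,4]>100:
            q=(ce[i]+.5)/K-.5+b[:2];X=c.plane(q,o[2]+.006);d=X[:2]-o[:2];print("hole",stt[i,4],X.round(4),"yaw",np.arctan2(d[1],d[0]).round(3),np.hypot(*d).round(4))
E
python3 e2.py
```

```text
tcp [ 0.5597 -0.2561  0.1613] dial yaw by tool -0.6601 [-0.1  0.2 -1.3]
s [ 0.5606 -0.2576] minus tcp mm [ 0.8 -1.4] 1.604
t [ 0.5599 -0.256 ] minus tcp mm [0.2 0.1] 0.792
both [ 0.5603 -0.2572] minus tcp mm [ 0.5 -1. ] 3.165
xyz [ 0.2 -0.7 -1.4] 2.595
hole 1808 [ 0.5809 -0.2729  0.1159] yaw -0.669 0.027
hole 292 [ 0.5634 -0.231   0.1159] yaw 1.424 0.0254
```

View pics/mm.png

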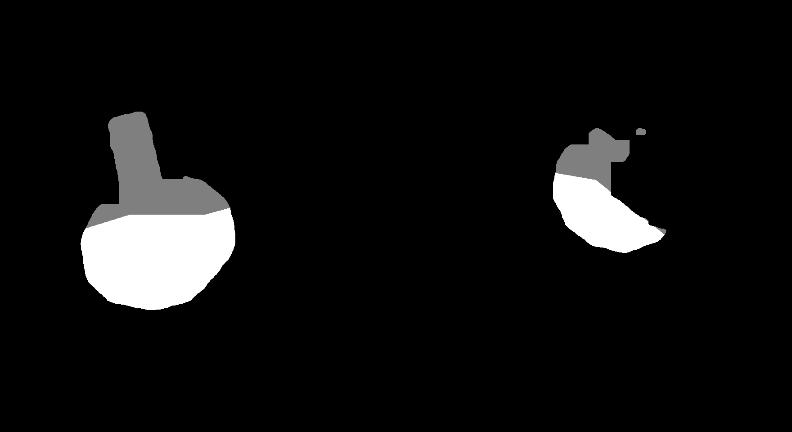

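```bash
python3 -c "
from mv import *
rel([.5588,-.2557,.127],down(.91))"
```

```text
d(mm) [ 1.  -0.2 34.3] a [-0.11  0.05  0.04] |d| 0.034 t 14.78 q [-0.45  0.42  1.55 -0.    1.17 -1.36]
```

>>> {"method": "play_rows", "body": {
  "plan": [
    {"grip": 0.005, "dx": 0.001, "dy": 0, "dz": 0.015, "ax": -0.1, "ay": 0, "az": 0},
    {"grip": 0.005, "dx": 0.001, "dy": 0, "dz": 0.026, "ax": -0.1, "ay": 0, "az": 0},
    {"grip": 0.005, "dx": 0.001, "dy": 0, "dz": 0.034, "ax": -0.1, "ay": 0, "az": 0},
    {"grip": 0.005, "dx": 0.001, "dy": 0, "dz": 0.034, "ax": -0.1, "ay": 0, "az": 0},
    {"grip": 0.005, "dx": 0.001, "dy": 0, "dz": 0.034, "ax": -0.1, "ay": 0, "az": 0}
  ]
}}

```text
time: 15.2
tcp_pos: [0.5587, -0.2553, 0.127]
eef_rot: [0.324, 0.946, -0.0, -0.0]
ft_force: [0.7, 0.3, -1.1]
opening: 0.174
```

```bash
python3 e2.py | head -5;python3 -c "
from mv import *
rel([.5588,-.2557,.110],down(.91))"
```

```text
tcp [ 0.5593 -0.2557  0.1278] dial yaw by tool -0.66 [-0.5 -0.6 -0.2]
s [ 0.5591 -0.2551] minus tcp mm [-0.2  0.6] 4.109
t [ 0.5598 -0.2554] minus tcp mm [0.5 0.3] 7.211
both [ 0.5596 -0.2556] minus tcp mm [0.3 0.1] 11.401
xyz [0.3 0.5 1. ] 11.209
d(mm) [ 0.4 -0.3 17.8] a [-0.    0.1   0.04] |d| 0.018 t 15.3 q [-0.45  0.44  1.6  -0.    1.1  -1.36]
```

>>> {"method": "play_rows", "body": {
  "plan": [
    {"grip": 0.005, "dx": 0, "dy": 0, "dz": 0.002, "ax": 0, "ay": 0, "az": 0},
    {"grip": 0.005, "dx": 0, "dy": 0, "dz": 0.004, "ax": 0, "ay": 0, "az": 0},
    {"grip": 0.005, "dx": 0, "dy": 0, "dz": 0.006, "ax": 0, "ay": 0, "az": 0},
    {"grip": 0.005, "dx": 0, "dy": 0, "dz": 0.008, "ax": 0, "ay": 0, "az": 0},
    {"grip": 0.005, "dx": 0, "dy": 0, "dz": 0.008, "ax": 0, "ay": 0, "az": 0}
  ]
}}

```text
time: 15.72
tcp_pos: [0.559, -0.2556, 0.1193]
eef_rot: [0.324, 0.946, -0.0, 0.0]
ft_force: [1.1, -0.1, -1.3]
opening: 0.172
```

>>> {"method": "play_rows", "body": {
  "plan": [
    {"grip": 0.005, "dx": 0, "dy": 0, "dz": 0.002, "ax": 0, "ay": 0, "az": 0},
    {"grip": 0.005, "dx": 0, "dy": 0, "dz": 0.004, "ax": 0, "ay": 0, "az": 0},
    {"grip": 0.005, "dx": 0, "dy": 0, "dz": 0.006, "ax": 0, "ay": 0, "az": 0},
    {"grip": 0.005, "dx": 0, "dy": 0, "dz": 0.006, "ax": 0, "ay": 0, "az": 0}
  ]
}}

```text
time: 16.05
tcp_pos: [0.5587, -0.2555, 0.1127]
eef_rot: [0.324, 0.946, -0.0, -0.0]
ft_force: [-0.0, -0.2, -1.3]
opening: 0.171
```

>>> {"method": "play_rows", "body": {
  "plan": [
    {"grip": 0.005, "dx": 0, "dy": 0, "dz": 0.002, "ax": 0, "ay": 0, "az": 0},
    {"grip": 0.005, "dx": 0, "dy": 0, "dz": 0.004, "ax": 0, "ay": 0, "az": 0},
    {"grip": 0.005, "dx": 0, "dy": 0, "dz": 0.006, "ax": 0, "ay": 0, "az": 0},
    {"grip": 0.005, "dx": 0, "dy": 0, "dz": 0.008, "ax": 0, "ay": 0, "az": 0},
    {"grip": 0.005, "dx": 0, "dy": 0, "dz": 0.01, "ax": 0, "ay": 0, "az": 0},
    {"grip": 0.005, "dx": 0, "dy": 0, "dz": 0.0115, "ax": 0, "ay": 0, "az": 0},
    {"grip": 0.005, "dx": 0, "dy": 0, "dz": 0.0115, "ax": 0, "ay": 0, "az": 0}
  ]
}}

```text
time: 16.63
tcp_pos: [0.5587, -0.2555, 0.1011]
eef_rot: [0.324, 0.946, -0.0, -0.0]
ft_force: [-0.1, -0.3, -0.7]
opening: 0.173
```

```bash
python3 e.py pics/p14.png
```

```text
tcp [ 0.5587 -0.2555  0.1012] dial yaw by tool -0.66 [ 1.   0.9 -1.4]
```

View pics/p14.png

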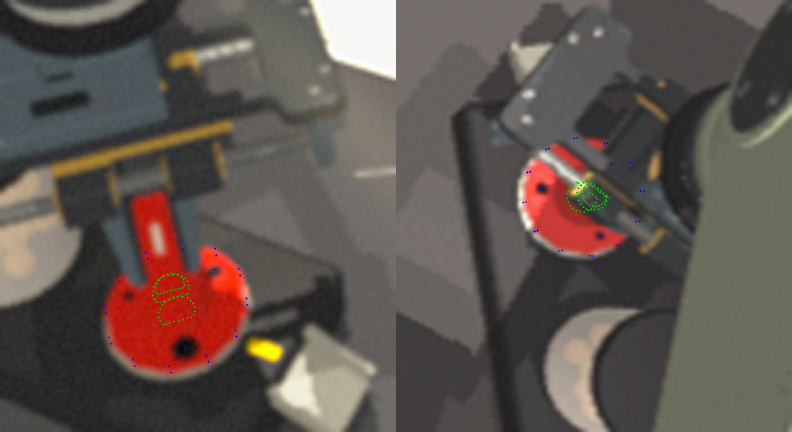

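Nearly home (~2 mm left). Press gently.

>>> {"method": "play_rows", "body": {
  "plan": [
    {"grip": 0.005, "dx": 0, "dy": 0, "dz": 0.001, "ax": 0, "ay": 0, "az": 0},
    {"grip": 0.005, "dx": 0, "dy": 0, "dz": 0.002, "ax": 0, "ay": 0, "az": 0},
    {"grip": 0.005, "dx": 0, "dy": 0, "dz": 0.0025, "ax": 0, "ay": 0, "az": 0},
    {"grip": 0.005, "dx": 0, "dy": 0, "dz": 0.0025, "ax": 0, "ay": 0, "az": 0}
  ]
}}

```text
time: 17.07
tcp_pos: [0.5589, -0.2555, 0.1008]
eef_rot: [0.324, 0.946, -0.0, 0.0]
ft_force: [-2.1, 1.2, 9.4]
opening: 0.174
```

>>> {"method": "play_rows", "body": {
  "plan": [
    {"grip": 0.005, "dx": 0, "dy": 0, "dz": 0.002, "ax": 0, "ay": 0, "az": 0},
    {"grip": 0.005, "dx": 0, "dy": 0, "dz": 0.003, "ax": 0, "ay": 0, "az": 0},
    {"grip": 0.005, "dx": 0, "dy": 0, "dz": 0.003, "ax": 0, "ay": 0, "az": 0}
  ]
}}

```text
time: 17.32
tcp_pos: [0.5589, -0.2555, 0.1008]
eef_rot: [0.324, 0.946, -0.0, 0.001]
ft_force: [-4.2, 3.5, 13.7]
opening: 0.173
```

```bash
sed -e 's/^rs=.*/rs=roi(bs,[(95,300),(120,300),(200,275),(260,240),(260,390),(95,390)])/' -e 's/^rt=.*/rt=roi(bt,[(105,190),(140,165),(180,195),(240,250),(200,270),(105,270)])/' e2.py > e3.py; python3 e3.py
```

```text
tcp [ 0.5589 -0.2555  0.1008] dial yaw by tool -0.66 [-3.7  2.4 13.6]
s [ 0.56   -0.2562] minus tcp mm [ 1.2 -0.7] 1.335
t [ 0.5595 -0.2558] minus tcp mm [ 0.7 -0.3] 2.3
both [ 0.5598 -0.2562] minus tcp mm [ 0.9 -0.7] 3.874
xyz [ 0.8 -0.4 -0.7] 3.688
hole 1625 [ 0.5801 -0.2719  0.0554] yaw -0.659 0.0268
hole 193 [ 0.5629 -0.2303  0.0554] yaw 1.411 0.0255
```

View pics/mm.png

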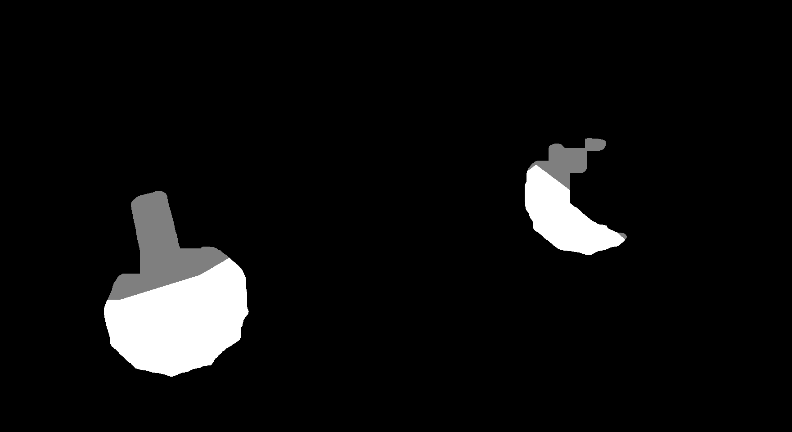

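```bash
python3 - <<'E'
from fit import *
I=np.load("imgs0.npz");t=Cam("top");s=Cam("scene")
g=cv2.GaussianBlur(I["t"].astype(np.float32).sum(2),(0,0),.7)
def edge(rows,c0,c1,sgn,z):
    pts=[]
    for r in rows:
        d=sgn*np.gradient(g[r,c0(r):c1(r)]);k=int(d[1:-1].argmax())+1
        y0,y1,y2=d[k-1:k+2];k+=.5*(y0-y2)/(y0-2*y1+y2);pts.append(t.plane((c0(r)+k,r),z)[:2])
    P=np.array(pts);vx,vy,_,_=cv2.fitLine(P.astype(np.float32),cv2.DIST_HUBER,0,.001,.001)[:,0]
    res=(P-P.mean(0))@[-vy,vx];print("edge yaw",np.arctan2(vy,vx)if vx>0 else np.arctan2(-vy,-vx),"rms mm",res.std()*1e3)
edge(range(202,248),lambda r:int(427+(r-195)*.17)-5,lambda r:int(427+(r-195)*.17)+8,1,.045)
edge(range(208,288),lambda r:int(372+(r-205)*.17)-6,lambda r:int(372+(r-205)*.17)+8,-1,.045)
# outlet & shaft disc: refined using disc centre per camera
for n,c,dc,oc,yc in(("s",s,(198.68,307.3),(210.9,311.4),(222.9,316.5)),("t",t,(405.44,224.48),(403.4,212.8),(401.5,201.7))):
    D,O,Y=[c.plane(q,.0455)[:2] for q in(dc,oc,yc)]
    f=lambda a:np.arctan2(a[1],a[0]).round(3);print(n,"D-O",f(O-D),"D-Y",f(Y-D),"O-Y",f(Y-O),D.round(4))
# chute blob etc skip
E
```

```text
edge yaw 0.17297235 rms mm 0.25442841066438265
edge yaw 0.17153703 rms mm 0.19257546174263948
s D-O 0.239 D-Y 0.2 O-Y 0.161 [ 0.5592 -0.257 ]
t D-O 0.171 D-Y 0.169 O-Y 0.167 [ 0.5584 -0.2554]
```

>>> {"method": "play_rows", "body": {
  "plan": [
    {"grip": 0.005, "dx": 0, "dy": 0, "dz": 0, "ax": 0, "ay": 0, "az": 0},
    {"grip": 0.005, "dx": 0, "dy": 0, "dz": 0, "ax": 0, "ay": 0, "az": -5},
    {"grip": 0.005, "dx": 0, "dy": 0, "dz": 0, "ax": 0, "ay": 0, "az": -10},
    {"grip": 0.005, "dx": 0, "dy": 0, "dz": 0, "ax": 0, "ay": 0, "az": -15},
    {"grip": 0.005, "dx": 0, "dy": 0, "dz": 0, "ax": 0, "ay": 0, "az": -20},
    {"grip": 0.005, "dx": 0, "dy": 0, "dz": 0, "ax": 0, "ay": 0, "az": -25},
    {"grip": 0.005, "dx": 0, "dy": 0, "dz": 0, "ax": 0, "ay": 0, "az": -30},
    {"grip": 0.005, "dx": 0, "dy": 0, "dz": 0, "ax": 0, "ay": 0, "az": -30}
  ]
}}

```text
time: 18.18
tcp_pos: [0.5591, -0.2557, 0.101]
eef_rot: [0.067, 0.998, -0.001, 0.001]
ft_force: [-0.6, -0.1, 0.9]
opening: 0.169
```

```bash
python3 -c "
from mv import *
st=arm.sense();print(st['ft_force'],st['wrist_torque'],st['opening'],st['tcp_pos'])
rel([.5589,-.2555,.1008],down(1.743))"
```

```text
[-0.5635748  -0.14994199  0.88092219] [-0.03501476  0.12614089  0.00197252] 0.1685910688254599 [ 0.55905078 -0.25571032  0.10104242]
d(mm) [0.2 0.2 0.2] a [ -0.11   0.14 -17.6 ] |d| 0.0 t 18.18 q [-0.45  0.47  1.63 -0.    1.04 -1.88]
```

>>> {"method": "play_rows", "body": {
  "plan": [
    {"grip": 0.005, "dx": 0, "dy": 0, "dz": 0, "ax": 0, "ay": 0, "az": -5},
    {"grip": 0.005, "dx": 0, "dy": 0, "dz": 0, "ax": 0, "ay": 0, "az": -10},
    {"grip": 0.005, "dx": 0, "dy": 0, "dz": 0, "ax": 0, "ay": 0, "az": -15},
    {"grip": 0.005, "dx": 0, "dy": 0, "dz": 0, "ax": 0, "ay": 0, "az": -20},
    {"grip": 0.005, "dx": 0, "dy": 0, "dz": 0, "ax": 0, "ay": 0, "az": -25},
    {"grip": 0.005, "dx": 0, "dy": 0, "dz": 0, "ax": 0, "ay": 0, "az": -26},
    {"grip": 0.005, "dx": 0, "dy": 0, "dz": 0, "ax": 0, "ay": 0, "az": -26},
    {"grip": 0.005, "dx": 0, "dy": 0, "dz": 0, "ax": 0, "ay": 0, "az": -22},
    {"grip": 0.005, "dx": 0, "dy": 0, "dz": 0, "ax": 0, "ay": 0, "az": -17.6},
    {"grip": 0.005, "dx": 0, "dy": 0, "dz": 0, "ax": 0, "ay": 0, "az": -17.6}
  ]
}}

```text
time: 19.02
tcp_pos: [0.5591, -0.2557, 0.1009]
eef_rot: [-0.084, 0.996, -0.001, 0.001]
ft_force: [-0.1, 0.8, -0.2]
opening: 0.174
```

```bash
python3 e.py pics/p15.png; python3 -c "
from mv import *
st=arm.sense();print(st['ft_force'],st['wrist_torque'],st['opening'],st['tcp_pos'])
rel([.5589,-.2555,.1008],down(1.743))"
```

```text
tcp [ 0.5591 -0.2557  0.1009] dial yaw by tool 0.1725 [-0.  -0.  -0.4]
[-0.01262369 -0.01966139 -0.39415997] [0.0949714  0.02789995 0.01636379] 0.17441493812511003 [ 0.55909605 -0.25574424  0.10091693]
d(mm) [0.2 0.3 0.1] a [-0.14  0.13  0.02] |d| 0.0 t 19.12 q [-0.45  0.47  1.63 -0.    1.04 -2.19]
```

View pics/p15.png

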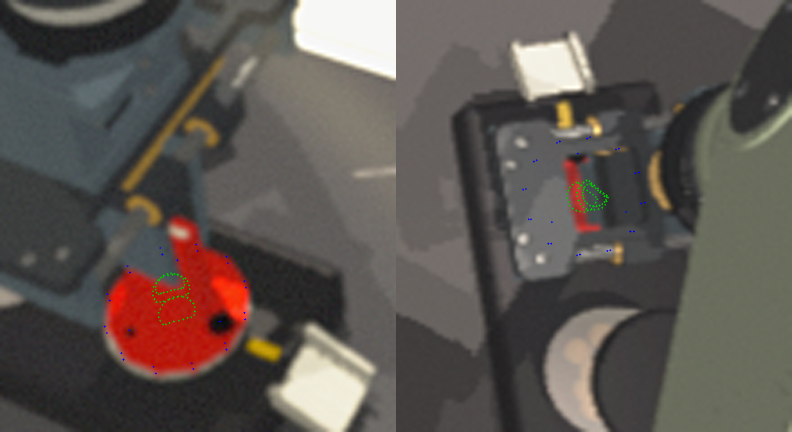

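>>> {"method": "play_rows", "body": {
  "plan": [
    {"grip": 0.005, "dx": 0, "dy": 0, "dz": 0.0015, "ax": 0, "ay": 0, "az": 0},
    {"grip": 0.005, "dx": 0, "dy": 0, "dz": 0.0015, "ax": 0, "ay": 0, "az": 0},
    {"grip": 0.03, "dx": 0, "dy": 0, "dz": 0, "ax": 0, "ay": 0, "az": 0},
    {"grip": 0.045, "dx": 0, "dy": 0, "dz": 0, "ax": 0, "ay": 0, "az": 0},
    {"grip": 0.045, "dx": 0, "dy": 0, "dz": 0, "ax": 0, "ay": 0, "az": 0},
    {"grip": 0.045, "dx": 0, "dy": 0, "dz": -0.001, "ax": 0, "ay": 0, "az": 0},
    {"grip": 0.045, "dx": 0, "dy": 0, "dz": -0.01, "ax": 0, "ay": 0, "az": 0},
    {"grip": 0.045, "dx": 0, "dy": 0, "dz": -0.04, "ax": 0, "ay": 0, "az": 0},
    {"grip": 0.045, "dx": 0, "dy": 0, "dz": -0.08, "ax": 0, "ay": 0, "az": 0},
    {"grip": 0.045, "dx": 0, "dy": 0, "dz": -0.12, "ax": 0, "ay": 0, "az": 0}
  ]
}}

```text
time: 19.95
tcp_pos: [0.5582, -0.2552, 0.222]
eef_rot: [-0.086, 0.996, -0.001, 0.0]
ft_force: [1.3, 0.4, 1.7]
opening: 0.492
```

```bash
python3 -c "
from mv import *
rel([.46,0.05,.28],down(1.743))"
```

```text
d(mm) [ 44.3 317.5 -58.4] a [-0.07  0.02  0.02] |d| 0.326 t 19.95 q [-0.45  0.38  1.46 -0.    1.31 -2.19]
```

Move clear so both cameras see the dispenser.

>>> {"method": "play_rows", "body": {
  "plan": [
    {"grip": 0.045, "dx": 0, "dy": 0.01, "dz": -0.04, "ax": 0, "ay": 0, "az": 0},
    {"grip": 0.045, "dx": 0.005, "dy": 0.04, "dz": -0.058, "ax": 0, "ay": 0, "az": 0},
    {"grip": 0.045, "dx": 0.01, "dy": 0.08, "dz": -0.058, "ax": 0, "ay": 0, "az": 0},
    {"grip": 0.045, "dx": 0.015, "dy": 0.12, "dz": -0.058, "ax": 0, "ay": 0, "az": 0},
    {"grip": 0.045, "dx": 0.02, "dy": 0.16, "dz": -0.058, "ax": 0, "ay": 0, "az": 0},
    {"grip": 0.045, "dx": 0.03, "dy": 0.2, "dz": -0.058, "ax": 0, "ay": 0, "az": 0},
    {"grip": 0.045, "dx": 0.035, "dy": 0.24, "dz": -0.058, "ax": 0, "ay": 0, "az": 0},
    {"grip": 0.045, "dx": 0.04, "dy": 0.28, "dz": -0.058, "ax": 0, "ay": 0, "az": 0},
    {"grip": 0.045, "dx": 0.044, "dy": 0.317, "dz": -0.058, "ax": 0, "ay": 0, "az": 0},
    {"grip": 0.045, "dx": 0.044, "dy": 0.317, "dz": -0.058, "ax": 0, "ay": 0, "az": 0}
  ]
}}

```text
time: 20.78
tcp_pos: [0.4582, 0.0547, 0.2805]
eef_rot: [-0.089, 0.996, 0.001, 0.0]
ft_force: [-0.1, 0.2, -0.3]
opening: 0.495
```

```bash
cat > f.py <<'E'
from fit import *
s=Cam("scene");t=Cam("top")
bs,bt=(160,255,240,345),(370,185,440,260)
red3=lambda r,g,b:(r>100)&(g<.6*r)&(b<.7*r)
fill=lambda m:cv2.morphologyEx(m.astype(np.uint8),cv2.MORPH_CLOSE,np.ones((61,61),np.uint8)).astype(bool)
ms,mt=fill(mask(s,bs,red3)),fill(mask(t,bt,red3))
P=dial_pieces()
Tf=lambda p:(R.from_euler('z',p[2]).as_matrix(),np.array([p[0],p[1],p[3] if len(p)>3 else .048]))
Tg=lambda p:((R.from_rotvec([p[4],p[5],0])*R.from_euler('z',p[2])).as_matrix(),p[[0,1,3]])
for n,cs,b,m in(("s",[s],[bs],[ms]),("t",[t],[bt],[mt]),("both",[s,t],[bs,bt],[ms,mt])):
    p,e=fit(cs,b,m,P,Tf,[.559,-.2562,.17],[.003,.003,.1]);print(n,p.round(4),round(e,4))
p,e=fit([s,t],[bs,bt],[ms,mt],P,Tf,[.559,-.2562,.17,.048],[.003,.003,.1,.003]);print("z free",p.round(4),round(e,4))
p2,e=fit([s,t],[bs,bt],[ms,mt],P,Tg,np.r_[p,0,0],[.002,.002,.1,.002,.03,.03]);print("tilt free",p2.round(4),round(e,4))
for c,b,m0 in((s,bs,ms),(t,bt,mt)):
    m=mask(c,b,lambda r,g,bb:(r<90)).astype(np.uint8)&cv2.erode(m0.astype(np.uint8),np.ones((5,5)))
    n,l,stt,ce=cv2.connectedComponentsWithStats(m)
    for i in range(1,n):
        if stt[i,4]>100:
            q=(ce[i]+.5)/K-.5+b[:2];X=c.plane(q,.054);d=X[:2]-p[:2];print("hole",stt[i,4],X.round(4),"yaw",np.arctan2(d[1],d[0]).round(3),np.hypot(*d).round(4))
T=Tf(p);w=lambda c:[(c.proj(np.vstack(P)@T[0].T+T[1]),(255,0,0))]
crop(s,bs,6,'pics/p1.png',w(s));crop(t,bt,6,'pics/p2.png')
a=cv2.imread('pics/p1.png')[:450];b=cv2.imread('pics/p2.png')[:450];cv2.imwrite('pics/p16.png',cv2.resize(np.hstack([a,b]),None,fx=.85,fy=.85))
cv2.imwrite('pics/top9.png',t.bgr);cv2.imwrite('pics/scene9.png',s.bgr)
print(arm.sense()['time'])
E
python3 f.py
```

```text
s [ 0.5598 -0.2546  0.162 ] 0.0482
t [ 0.5613 -0.2557  0.1711] 0.0366
both [ 0.5605 -0.2554  0.1797] 0.0532
z free [ 0.5609 -0.2554  0.1656  0.0503] 0.0395
tilt free [ 0.5611 -0.2552  0.1614  0.05    0.0036 -0.0171] 0.0362
hole 1082 [ 0.5836 -0.2516  0.054 ] yaw 0.167 0.023
hole 1289 [ 0.5844 -0.2511  0.054 ] yaw 0.182 0.0238
hole 186 [ 0.5436 -0.2356  0.054 ] yaw 2.287 0.0263
20.8833
```

View pics/p16.png

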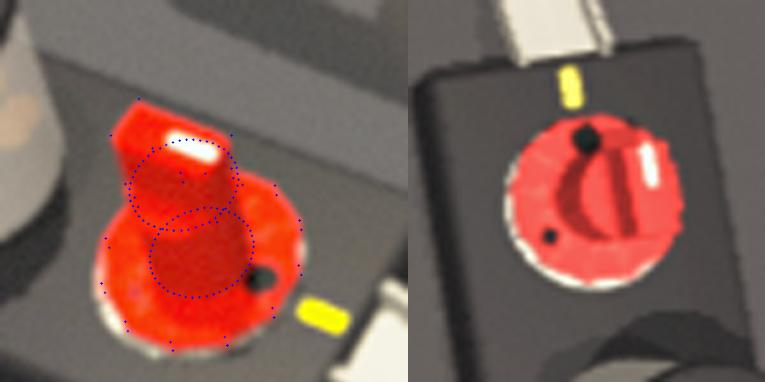

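View pics/top9.png

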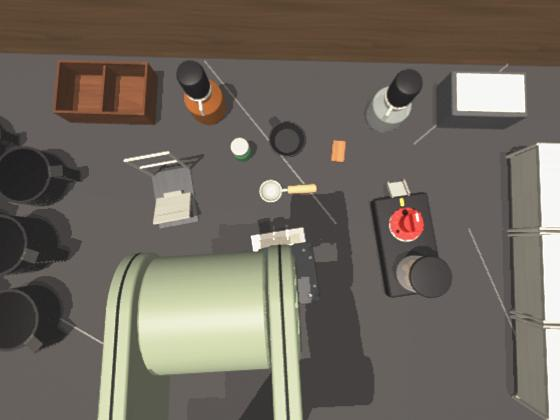

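```bash
python3 -c "
from mv import *
rel([.56,-.2555,.28],down(1.743))"
```

```text
d(mm) [ -44.8 -318.7    1. ] a [-0.11  0.09  0.21] |d| 0.322 t 20.88 q [ 0.09  0.1   1.68 -0.    1.36 -1.66]
```

>>> {"method": "play_rows", "body": {
  "newtons": 10,
  "plan": [
    {"grip": 0.0, "dx": -0.006, "dy": -0.04, "dz": 0, "ax": 0, "ay": 0, "az": 0},
    {"grip": 0.0, "dx": -0.012, "dy": -0.08, "dz": 0, "ax": 0, "ay": 0, "az": 0},
    {"grip": 0.0, "dx": -0.017, "dy": -0.12, "dz": 0, "ax": 0, "ay": 0, "az": 0},
    {"grip": 0.0, "dx": -0.023, "dy": -0.16, "dz": 0, "ax": 0, "ay": 0, "az": 0},
    {"grip": 0.0, "dx": -0.028, "dy": -0.2, "dz": 0, "ax": 0, "ay": 0, "az": 0},
    {"grip": 0.0, "dx": -0.034, "dy": -0.24, "dz": 0.0, "ax": 0, "ay": 0, "az": 0},
    {"grip": 0.0, "dx": -0.04, "dy": -0.28, "dz": 0.02, "ax": 0, "ay": 0, "az": 0},
    {"grip": 0.0, "dx": -0.045, "dy": -0.319, "dz": 0.05, "ax": 0, "ay": 0, "az": 0},
    {"grip": 0.0, "dx": -0.045, "dy": -0.319, "dz": 0.09, "ax": 0, "ay": 0, "az": 0},
    {"grip": 0.0, "dx": -0.045, "dy": -0.319, "dz": 0.12, "ax": 0, "ay": 0, "az": 0}
  ]
}}

```text
time: 21.72
tcp_pos: [0.5606, -0.2613, 0.1592]
eef_rot: [-0.085, 0.996, -0.002, 0.001]
ft_force: [0.7, 0.2, -0.4]
opening: 0.006
```

```bash
python3 -c "
from mv import *
print(arm.sense()['tcp_pos'],arm.sense()['opening'])
rel([.56,-.2555,.13],down(1.743))"
```

```text
[ 0.560553   -0.26125493  0.15920451] 0.005805419815760041
d(mm) [-0.4  5.9 29.2] a [-0.23  0.14 -0.1 ] |d| 0.03 t 21.72 q [-0.45  0.42  1.55 -0.    1.17 -2.19]
```

>>> {"method": "play_rows", "body": {
  "plan": [
    {"grip": 0.0, "dx": 0, "dy": 0.006, "dz": 0.01, "ax": 0, "ay": 0, "az": 0},
    {"grip": 0.0, "dx": 0, "dy": 0.006, "dz": 0.02, "ax": 0, "ay": 0, "az": 0},
    {"grip": 0.0, "dx": 0, "dy": 0.006, "dz": 0.028, "ax": 0, "ay": 0, "az": 0},
    {"grip": 0.0, "dx": 0, "dy": 0.006, "dz": 0.03, "ax": 0, "ay": 0, "az": 0},
    {"grip": 0.0, "dx": 0, "dy": 0.006, "dz": 0.032, "ax": 0, "ay": 0, "az": 0},
    {"grip": 0.0, "dx": 0, "dy": 0.006, "dz": 0.032, "ax": 0, "ay": 0, "az": 0}
  ]
}}

```text
time: 22.22
tcp_pos: [0.5603, -0.2559, 0.1282]
eef_rot: [-0.085, 0.996, -0.002, 0.002]
ft_force: [-0.2, -0.3, 0.0]
opening: 0.002
```

>>> {"method": "play_rows", "body": {
  "plan": [
    {"grip": 0.0, "dx": 0, "dy": 0, "dz": 0.001, "ax": 0, "ay": 0, "az": 0},
    {"grip": 0.0, "dx": 0, "dy": 0, "dz": 0.002, "ax": 0, "ay": 0, "az": 0},
    {"grip": 0.0, "dx": 0, "dy": 0, "dz": 0.003, "ax": 0, "ay": 0, "az": 0},
    {"grip": 0.0, "dx": 0, "dy": 0, "dz": 0.003, "ax": 0, "ay": 0, "az": 0}
  ]
}}

```text
time: 22.55
tcp_pos: [0.5604, -0.2558, 0.1255]
eef_rot: [-0.085, 0.996, -0.003, 0.002]
ft_force: [0.5, -0.8, -0.4]
opening: 0.008
```

>>> {"method": "play_rows", "body": {
  "plan": [
    {"grip": 0.0, "dx": 0, "dy": 0, "dz": 0.001, "ax": 0, "ay": 0, "az": 0},
    {"grip": 0.0, "dx": 0, "dy": 0, "dz": 0.002, "ax": 0, "ay": 0, "az": 0},
    {"grip": 0.0, "dx": 0, "dy": 0, "dz": 0.003, "ax": 0, "ay": 0, "az": 0},
    {"grip": 0.0, "dx": 0, "dy": 0, "dz": 0.003, "ax": 0, "ay": 0, "az": 0}
  ]
}}

```text
time: 22.88
tcp_pos: [0.5607, -0.256, 0.1243]
eef_rot: [-0.085, 0.996, -0.003, 0.003]
ft_force: [-1.6, 1.8, 8.6]
opening: 0.009
```

>>> {"method": "play_rows", "body": {
  "plan": [
    {"grip": 0.0, "dx": 0, "dy": 0, "dz": -0.01, "ax": 0, "ay": 0, "az": 0},
    {"grip": 0.0, "dx": 0, "dy": 0, "dz": -0.04, "ax": 0, "ay": 0, "az": 0},
    {"grip": 0.0, "dx": 0, "dy": 0, "dz": -0.08, "ax": 0, "ay": 0, "az": 0},
    {"grip": 0.0, "dx": 0, "dy": 0, "dz": -0.12, "ax": 0, "ay": 0, "az": 0},
    {"grip": 0.0, "dx": 0.01, "dy": 0.04, "dz": -0.15, "ax": 0, "ay": 0, "az": 0},
    {"grip": 0.0, "dx": 0.015, "dy": 0.08, "dz": -0.15, "ax": 0, "ay": 0, "az": 0},
    {"grip": 0.0, "dx": 0.02, "dy": 0.12, "dz": -0.15, "ax": 0, "ay": 0, "az": 0},
    {"grip": 0.0, "dx": 0.025, "dy": 0.16, "dz": -0.15, "ax": 0, "ay": 0, "az": 0},
    {"grip": 0.0, "dx": 0.03, "dy": 0.2, "dz": -0.15, "ax": 0, "ay": 0, "az": 0},
    {"grip": 0.0, "dx": 0.03, "dy": 0.24, "dz": -0.15, "ax": 0, "ay": 0, "az": 0}
  ]
}}

```text
time: 23.72
tcp_pos: [0.488, -0.0229, 0.2733]
eef_rot: [-0.085, 0.996, -0.003, 0.004]
ft_force: [-0.3, 1.0, 0.5]
opening: 0.003
```

```bash
python3 f.py
```

```text
s [ 0.5597 -0.2548  0.1782] 0.0476
t [ 0.5618 -0.2567  0.1787] 0.1994
both [ 0.5607 -0.2555  0.1602] 0.1332
z free [ 0.5614 -0.2558  0.176   0.0511] 0.1075
tilt free [ 0.5615 -0.2556  0.1658  0.051   0.0028 -0.0142] 0.1047
hole 1104 [ 0.5836 -0.2517  0.054 ] yaw 0.184 0.0226
hole 1257 [ 0.5844 -0.2511  0.054 ] yaw 0.201 0.0235
23.8167
```

View pics/scene9.png

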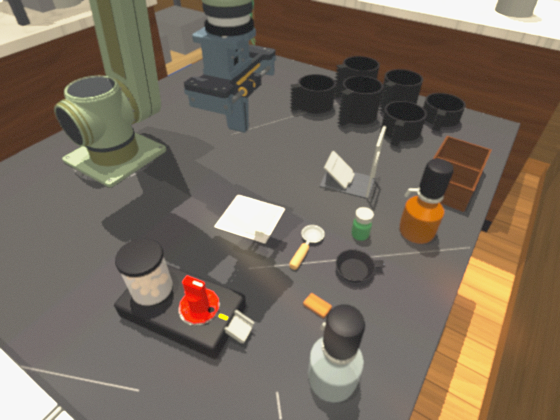

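View pics/p16.png

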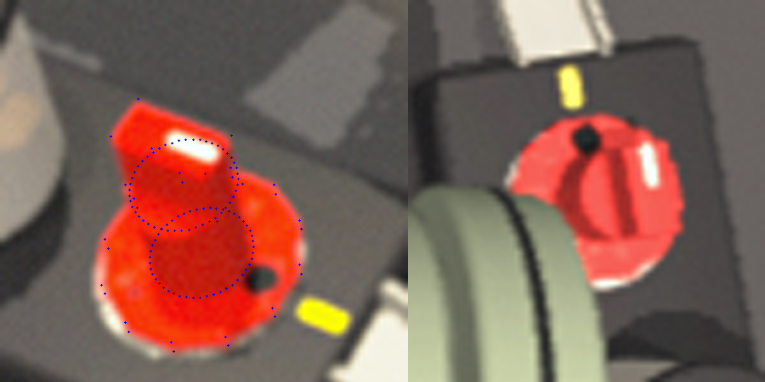

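```bash
python3 -c "
from cell import arm
print(arm.job_done())"
```

```text
the job is handed in; nothing more can be done
None
```

The dial is seated on the D-shaft with its largest hole over the outlet, and I handed the job in at about 24 s of robot time.

**What I did:**
- I lifted the dial off the rest by its hub and stood it upright on the napkin. My first approach direction hit a wrist joint limit, so I turned the dial 90° in the air before setting it down, then let go.
- I took it again by the bar grip and lowered it onto the shaft with its flat matched. It met a firm stop with the robot pressing up to about 14 N.
- I turned it about 48°, going slightly past and back so the play is centred, then released it and moved clear.

**Last checks:**
- **Hole over outlet:** the cameras put the hole at (0.584, -0.251) and the outlet at (0.583 to 0.584, -0.251). The dial's yaw came out at 0.16 to 0.20 rad, against 0.172 rad for the dispenser.
- **Seat height:** pressing on the top of the bar with closed fingers put the underside at 48.3 mm, against 48 mm when fully home. The camera fits with height left free disagreed, giving 50 to 51 mm, with the arm hiding part of the top view in the second. I trusted the press.
- **Not checked:** I did not see the shaft's own angle, because the dial hides it. It should be within the 9° of play.
- **Everything else:** nothing else on the counter looked moved in the final pictures.

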